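Refit the bayonet strainer plug of the lens edger's coolant pump

TASK

The coolant pump of the lens edger has been cleaned on the bench: put its strainer plug back into the pot and lock it. Lower the plug upright into the mouth, turn it under light pressure until its two lugs drop into the collar's slots, push it down against the spring, turn it clockwise (seen from above) to the stop, let it spring up into its lock and let go. Never force it: the plastic lugs stand about 40 N; and leave the tray, the jar and the screwdriver where they are.

Things in the scene. Friction and masses are not known exactly. Their poses are not given: they have to be found in the camera images.
- plug_center (a point): Loose black plastic strainer plug with a mesh cage, 94 mm tall, 0.12 to 0.22 kg, standing upright on the bench. Point on its axis, 47 mm above its foot; z up; x along the wing grip on top. Two lugs point along +x and -x, under the wing's ends; a half turn leaves it the same. Above/below this point: cage radius 23 mm, -47 to -17 mm; cone to -10; flange radius 40 mm, +11 to +17.
- plug_lugs (a point): On the plug's axis at mid height of its two lugs, 0.5 mm above plug_center. Each lug is 14 mm wide, 5 mm high (-2 to +3 mm from plug_center) and sticks out to radius 34.5 mm from the round skirt (radius 28.5 mm, -10 to +11 mm).
- plug_wing (a point): Centre of the plug's wing grip, on its axis, 32 mm above plug_center: an upright bar 56 mm long (along x), 14 mm thick (y), 30 mm high (from the flange's top, 15 mm below this point, to 15 mm above it). Pinch it across its thickness.
- plug: The same strainer plug; origin under the centre of its foot, axes as for plug_center.
- mouth (a point): Centre of the pot's mouth, level with the top face of the grey bayonet collar, 115 mm above the bench. z up, x towards the motor. The lip, 6 mm thick, has a hole of radius 30.5 mm and two opposite slots, 32 deg wide (lugs: 27 deg), roughly along +x and -x: the collar is screwed on tight at another angle on each pump, so they are turned up to 0.6 rad either way, not measured: feel or see.
- seat_top (a point): Centre of the sprung seat in the pot that lifts the plug's foot: 49 mm below mouth when free, it pushes up with 5 N, and 0.55 N more per mm pushed down (10 N at 9 mm). Plug_center's height from mouth: +2 mm with the lugs lying on the lip, -2 mm with them in the slots and the foot just on the seat, below -9 mm with them clear under the lip, -11 mm with the flange on the collar.
- pump: Coolant pump, fixed; origin on the bench under mouth, same axes. Pot 85 mm wide; motor 86 mm thick, top at 103 mm, out to 216 mm along +x. Pushed down, the plug turns only clockwise from above, 51 to 57 deg from the slots to a firm stop; released there, it springs up 2.5 mm into pockets under the lip (plug_center 6.5 mm below mouth) and is locked. Short of that it stays at -9 mm or pops up.
- job_tray: Loose shallow plastic tray, 120 x 200 x 35 mm, with two lens blanks; origin under its centre. A bystander.
- polish_jar: Loose jar, 50 mm wide and 60 mm tall; origin under its centre. A bystander.
- screwdriver: Loose screwdriver, 180 mm long, lying on the bench. A bystander.
There are look-alikes about, which are no part of the job. There is more than one size of the plug; the job needs the middle-sized.

How it is judged:
By the outcome, as a careful person would: the job done as asked, in the order asked, and still so for the second after the job is handed in, with the robot touching nothing.
It also fails if it takes over 72 s, if anything falls off the work surface, if the arm or the gripper's body presses on something with over 40 N, if the wrist force passes 120 N, or if a joint passes its speed limit or range.

ROBOT

A 6-joint arm with a two-finger parallel gripper is mounted at the origin on the work surface. World frame = base frame: x ahead of the robot, y to its left, z up, the work surface at z = 0. Lengths are in m, angles in rad, forces in N, time in s.
With the tool pointing down it reaches from about 0.35 to 0.85 m from the base axis. Payload 8.1 kg.
Tool frame: the origin (TCP) lies at the centre of the arm's flange, where the gripper is bolted on; the fingertips stand 186 mm ahead of it and the grasp point (between the pads) lies 167 mm ahead of it (robot.nose_length is the distance from the TCP to the fingertips, in m); z points along the fingers, x is the direction in which the jaws open and shut, and the axes are right-handed (so a half turn about z gives the same grasp; the last joint's range is limited). The gripper opens to 93 mm and grips with 3 to 60 N. Pads are 15 mm wide; open, the fingers measure 128 mm over their backs; the gripper's body (75 mm by 188 mm) begins 65 mm behind the grasp point.
Start: joints at [1.038, 0.13, 1.488, -0, 1.523, -0.085], TCP at [0.26, 0.541, 0.405] pointing down, gripper open.
Joint ranges: [-2.96, 2.96], [-0.89, 2.26], [0.02, 2.5], [-1.34, 4.48], [0, 2.73], [-2.66, 2.66]. Speed limits (rad/s): [2.39, 2.39, 2.79, 3.14, 3.14, 3.14].

INTERFACE

Orientations are given as a rotation vector (axis times angle).
In Python, from plant import robot gives the robot as it stands.
- The arm moves only by the tool arm_command, never from a script. Its argument "motion" is a list of rows, each an object with "slide": the shift along the tool's x, y, z each as a share of 0.4 m, from -1 to 1, a list of three; "turn": the turn, a rotation vector about the tool's x, y, z each as a share of 0.5 rad, from -1 to 1, a list of three. A call has exactly 5 rows; each row shifts and turns the commanded pose from where the row before left it, along the tool's axes as they then stand; what a row does not reach is not made up. A row lasts 1/12 s, in which the tool goes at most 41.7 mm and 7.16 degrees, less where a joint would pass 70% of its speed; a pose out of reach is approached as far as the arm can. A call with a number of a shift or a turn outside -1 to 1 is refused whole. A call with a gripper value outside its range is refused whole. "gripper" is the opening in per cent of the stroke, from 0 (shut) to 100 (fully open), set as the call begins (left out, the last holds). The fingers move at their own pace and stop on an object; "grip_force" is the grip in N (left out, the last holds). Time passes only in rows, so rows that do not move let the fingers close, or fill a call up. It gives the time, the measured TCP pose, the force and the opening at its end, in the units of the state.
- robot.read_state(): the state, without advancing time (a new reading comes with each control period).
- robot.read_camera(name): name is "scene" or "side" or "wrist"; returns a dict with "pixels" (400x640x3 uint8, blue, green, red), "intrinsics" (3x3 intrinsics, pixels), "D" ([k1, k2, p1, p2, k3] as OpenCV has them; the pictures are not rectified), "T" (4x4, takes a point from camera to world coordinates). Camera axes: x right, y down, z forward; pixel columns grow to the right and rows downward; lengths in m; the calibration is good to about 2 mm. A picture is of the moment at which its call begins. There is no depth.
- robot.close_job(): hands the job in, once; it reports no verdict.
The state is a dict: "t": time; "q": joint angles; "dq": joint speeds; "joint_torque": joint torques, N m; "tool_pos": TCP position; "orientation": TCP orientation; "force": force on the tool from outside, world axes, zero at the start; "wrist_torque": the same for the moment, N m; "opening": finger opening in m.
Only numpy, scipy, OpenCV 4.12 (cv2) and the standard library are available. Lean on these libraries where they do the work, as an engineer would, in place of code of your own. Each camera call takes 0.05 s, during which the arm holds its last target.

## Working session

There is one attempt and no reset: what is moved stays moved. The work goes in short steps, Python scripts to look and compute and a tool call to move; the robot and the scene stay as the last step left them, time stands still between calls to the robot, and variables do not carry over. Pictures are saved under pics/ and viewed, and the job is handed in when it is done.

Besides the shell and the picture viewer there is one more tool, called after "Emit:" as name(argument=value, ...) on one line, values as JSON. arm_command: Moves the arm, as the interface text tells. Shift numbers are shares of 0.4 m and turn numbers shares of 0.5 rad, none past 1 either way. Its arguments: {"type":"object","properties":{"motion":{"type":"array","items":{"type":"object","properties":{"slide":{"type":"array","items":{"type":"number"}},"turn":{"type":"array","items":{"type":"number"}}}}},"gripper":{"type":"number"},"grip_force":{"type":"number"}},"required":["motion"]}

```bash
ls; mkdir -p pics; python3 - <<'E'
from plant import robot
import cv2,pickle
s=robot.read_state();print({k:s[k] for k in('t','tool_pos','orientation','force','opening')})
d={}
for n in('scene','side','wrist'):
    c=robot.read_camera(n);d[n]=c;cv2.imwrite(f'pics/{n}0.png',c['pixels']);print(n,c['intrinsics'],c['D'],c['T'])
pickle.dump(d,open('c0.pkl','wb'))
E
```

```text
pics
{'t': 0.0, 'tool_pos': array([0.25964423, 0.54066013, 0.40369623]), 'orientation': array([ 2.65848590e+00,  1.67238389e+00, -2.60345760e-03]), 'force': array([ 0.50784665, -0.65982522, -0.35820542]), 'opening': 0.09281251810660977}
scene [[389.27653854   0.         320.55385656]
 [  0.         389.27653854 201.65756413]
 [  0.           0.           1.        ]] [-0.02231525  0.          0.          0.          0.        ] [[-0.55168588  0.48418735 -0.67912097  1.07374933]
 [ 0.83392224  0.30585619 -0.45937533  0.32095325]
 [-0.01471037 -0.81976497 -0.57251114  0.5803767 ]
 [ 0.          0.          0.          1.        ]]
side [[377.38640505   0.         314.71990372]
 [  0.         377.38640505 198.10070053]
 [  0.           0.           1.        ]] [-0.06496912  0.          0.          0.          0.        ] [[-0.99052017 -0.09553637  0.09870462  0.41071818]
 [-0.13687238  0.74735078 -0.65017902  0.49035355]
 [-0.01165123 -0.65752537 -0.75334231  0.74648109]
 [ 0.          0.          0.          1.        ]]
wrist [[298.65722583   0.         320.55160289]
 [  0.         298.65722583 198.97656693]
 [  0.           0.           1.        ]] [-0.01179614  0.          0.          0.          0.        ] [[ 0.43365907  0.87161997  0.22851352  0.19506151]
 [ 0.90107434 -0.41886203 -0.11233714  0.57279704]
 [-0.00219966  0.25462368 -0.96703771  0.38402416]
 [ 0.          0.          0.          1.        ]]
```

View pics/scene0.png

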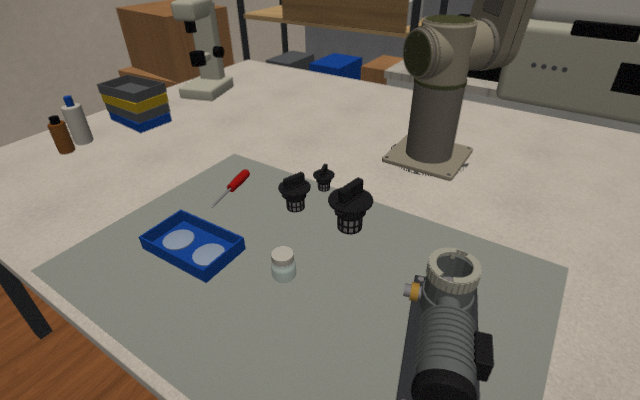

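View pics/side0.png

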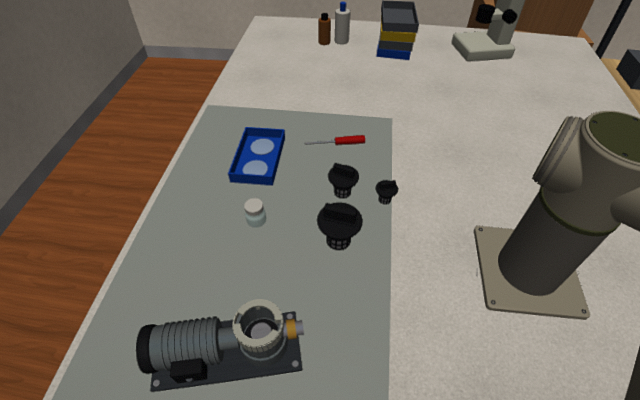

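View pics/wrist0.png

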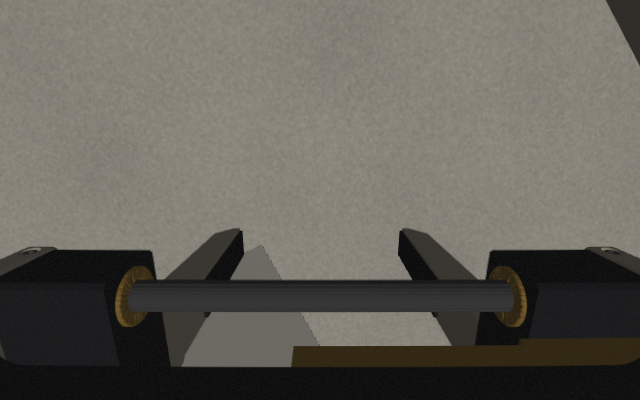

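Three plugs could be taken for the one I want. In scene pixels: small (324,178), one at (295,190), large (350,207). In side pixels: (387,190), (343,180), (340,225). By the "middle-sized" description it should be scene (295,190) / side (343,180). I'll check its size next.

```bash
python3 - <<'E'
import cv2,pickle,numpy as np
d=pickle.load(open('c0.pkl','rb'))
a=d['scene']['pixels'][155:245,265:385];b=d['side']['pixels'][155:255,305:405]
def up(x,f):return cv2.resize(x,None,fx=f,fy=f,interpolation=cv2.INTER_CUBIC)
A=up(a,4);A=np.clip(A.astype(float)*1.8,0,255).astype('uint8');B=np.clip(up(b,4).astype(float)*1.8,0,255).astype('uint8')
o=np.zeros((400,800,3),'uint8');A=A[:, :400];o[:360,:400]=A;o[:,400:]=B
cv2.imwrite('pics/plugs.png',o)
a=up(d['scene']['pixels'][240:315,400:500],4);b=up(d['side']['pixels'][290:365,215:315],4)
cv2.imwrite('pics/col.png',np.hstack([a,b]))
E
cat > h.py <<'E'
import cv2,pickle,numpy as np
def proj(c,P):
    T=np.linalg.inv(c['T']);r,_=cv2.Rodrigues(T[:3,:3])
    return cv2.projectPoints(np.asarray(P,float).reshape(-1,1,3),r,T[:3,3],c['intrinsics'],np.array(c['D'],float))[0].reshape(-1,2)
def ray(c,uv):
    n=cv2.undistortPoints(np.array(uv,float).reshape(1,1,2),c['intrinsics'],np.array(c['D'],float)).ravel()
    return c['T'][:3,3],c['T'][:3,:3]@np.array([n[0],n[1],1.])
def onz(c,uv,z):
    o,v=ray(c,uv);return o+v*(z-o[2])/v[2]
def tri(cs,uvs):
    A=np.zeros((3,3));b=np.zeros(3)
    for c,u in zip(cs,uvs):
        o,v=ray(c,u);v=v/np.linalg.norm(v);M=np.eye(3)-np.outer(v,v);A+=M;b+=M@o
    return np.linalg.solve(A,b)
def ring(c,r,z,n=60,a0=0,a1=2*np.pi):
    t=np.linspace(a0,a1,n);return np.c_[c[0]+r*np.cos(t),c[1]+r*np.sin(t),np.full(n,z)]
E
```

```text
(no output)
```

View pics/plugs.png

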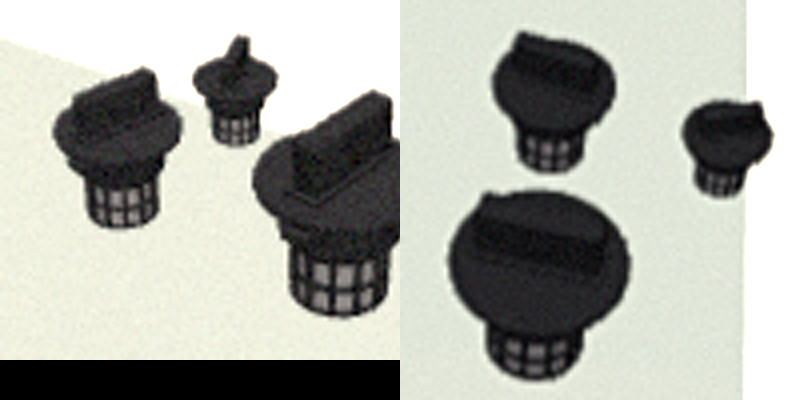

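View pics/col.png

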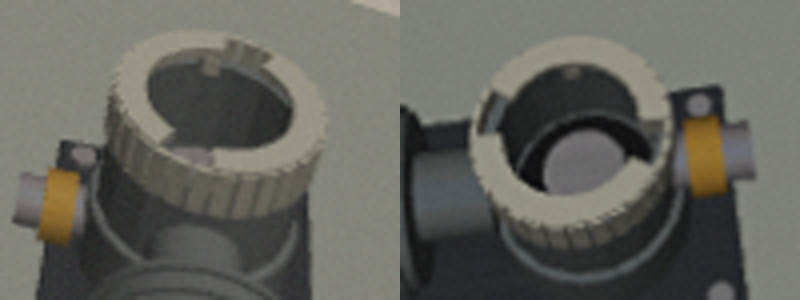

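```bash
cat > fit.py <<'E'
from h import *
from scipy.optimize import minimize
def cyl(r,z0,z1):
    return np.vstack([ring((0,0),r,z0,40),ring((0,0),r,z1,40)])
def box(x0,x1,y0,y1,z0,z1): return np.array([[x,y,z] for x in(x0,x1) for y in(y0,y1) for z in(z0,z1)])
parts=[cyl(.023,-.047,-.017),np.vstack([ring((0,0),.023,-.017,40),ring((0,0),.0285,-.010,40)]),cyl(.0285,-.01,.011),cyl(.04,.011,.017),box(-.028,.028,-.007,.007,.017,.047),box(-.0345,.0345,-.007,.007,-.002,.003)]
SS=4
def render(c,R,t,roi):
    x0,y0,x1,y1=roi;m=np.zeros(((y1-y0)*SS,(x1-x0)*SS),np.uint8)
    for p in parts:
        q=(proj(c,p@R.T+t)-[x0-.5,y0-.5])*SS-.5
        cv2.fillConvexPoly(m,cv2.convexHull(np.round(q*16).astype(np.int32)),255,shift=4)
    return cv2.resize(m,(x1-x0,y1-y0),interpolation=cv2.INTER_AREA)/255.
def Rz(a): return np.array([[np.cos(a),-np.sin(a),0],[np.sin(a),np.cos(a),0],[0,0,1]])
E
python3 - <<'E'
from fit import *
d=pickle.load(open('c0.pkl','rb'));cs=[d['scene'],d['side']]
for nm,u in dict(med=((295,190),(343,180)),big=((350,207),(340,225)),small=((324,178),(387,190))).items(): print(nm,tri(cs,u))
print('mouth',tri(cs,((453,268),(258,324))))
rois=[(270,166,314,218),(322,158,364,204)]
obs=[]
for c,r in zip(cs,rois):
    g=c['pixels'][r[1]:r[3],r[0]:r[2]].max(2).astype(float)
    o=np.clip((95-g)/50,0,1)
    n,l=cv2.connectedComponents((o>.3).astype('uint8'))
    big=1+np.argmax([ (l==i).sum() for i in range(1,n)]);m=cv2.dilate((l==big).astype('uint8'),np.ones((3,3)))
    o=o*m;obs.append(o)
def cost(p):
    return sum(((render(c,Rz(p[2]),np.array([p[0],p[1],.047]),r)-o)**2).sum() for c,r,o in zip(cs,rois,obs))
t=tri(cs,((295,190),(343,180)))
best=None
for a in np.arange(0,np.pi,.25):
    s=minimize(cost,[t[0],t[1],a],method='Nelder-Mead',options=dict(initial_simplex=np.array([[t[0],t[1],a],[t[0]+.01,t[1],a],[t[0],t[1]+.01,a],[t[0],t[1],a+.2]]),xatol=1e-4,fatol=.01))
    print(a,s.x.round(4),round(s.fun,1))
    if best is None or s.fun<best.fun:best=s
p=best.x
outs=[]
for c,r in zip(cs,rois):
    im=cv2.resize(c['pixels'][r[1]:r[3],r[0]:r[2]],None,fx=8,fy=8,interpolation=cv2.INTER_CUBIC);im=np.clip(im*1.8,0,255).astype('uint8')
    for q in parts:
        w=(proj(c,q@Rz(p[2]).T+[p[0],p[1],.047])-[r[0]-.5,r[1]-.5])*8
        cv2.polylines(im,[cv2.convexHull(w.astype(np.int32))],1,(0,0,255),1)
    outs.append(cv2.copyMakeBorder(im,0,416-im.shape[0],0,0,0))
cv2.imwrite('pics/fit1.png',np.hstack(outs))
for n,(c,r) in zip('ab',zip(cs,[(420,240,490,300),(225,292,295,352)])):
    cv2.imwrite(f'pics/col{n}.png',cv2.resize(c['pixels'][r[1]:r[3],r[0]:r[2]],None,fx=10,fy=10,interpolation=cv2.INTER_CUBIC))
E
```

```text
med [ 0.43871798 -0.18304591  0.05056134]
big [ 0.43272409 -0.03142643  0.05582965]
small [ 0.32479801 -0.17420631  0.03265233]
mouth [0.55371112 0.24035352 0.10443527]
0.0 [ 0.4394 -0.1863 -0.1814] 76.1
0.25 [ 0.4397 -0.1861 -0.174 ] 78.1
0.5 [ 0.4396 -0.1859 -0.1423] 77.8
0.75 [ 0.4397 -0.1862 -0.1577] 76.6
1.0 [ 0.4401 -0.1858  2.9197] 79.0
1.25 [ 0.4394 -0.1865  1.7115] 160.6
1.5 [ 0.4394 -0.1865  1.7203] 160.3
1.75 [ 0.4397 -0.1859  2.9678] 77.9
2.0 [ 0.4394 -0.1864  2.9816] 78.1
2.25 [ 0.4399 -0.1859  2.9426] 79.0
2.5 [ 0.4397 -0.186   2.9657] 77.3
2.75 [ 0.4396 -0.1863  2.9361] 78.3
3.0 [ 0.4397 -0.1857  2.9695] 78.6
```

View pics/fit1.png

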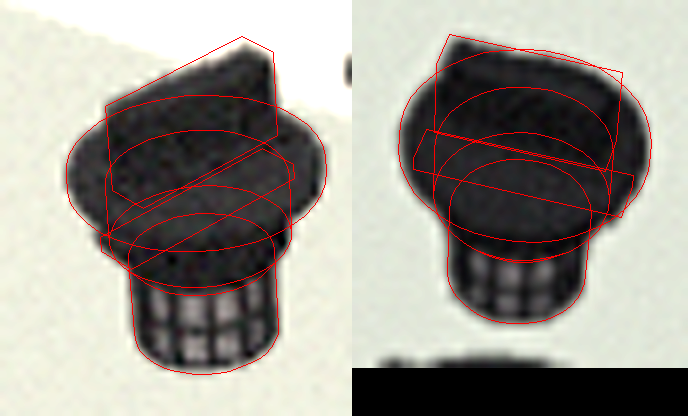

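View pics/cola.png

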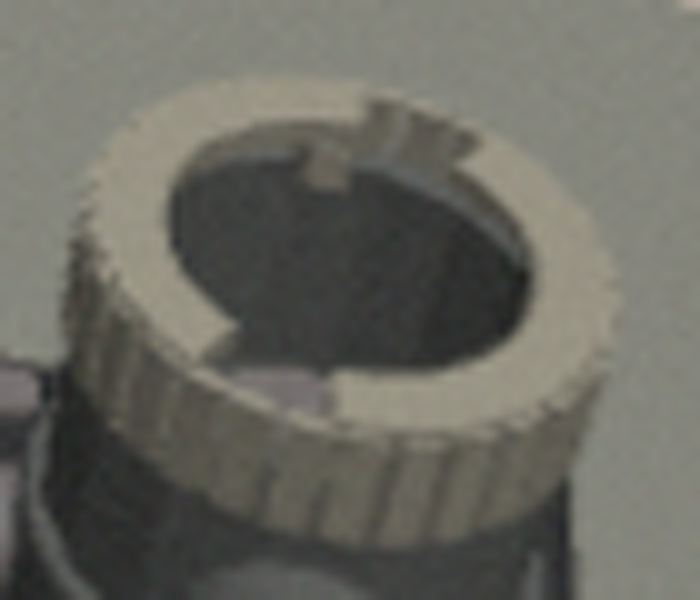

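View pics/colb.png

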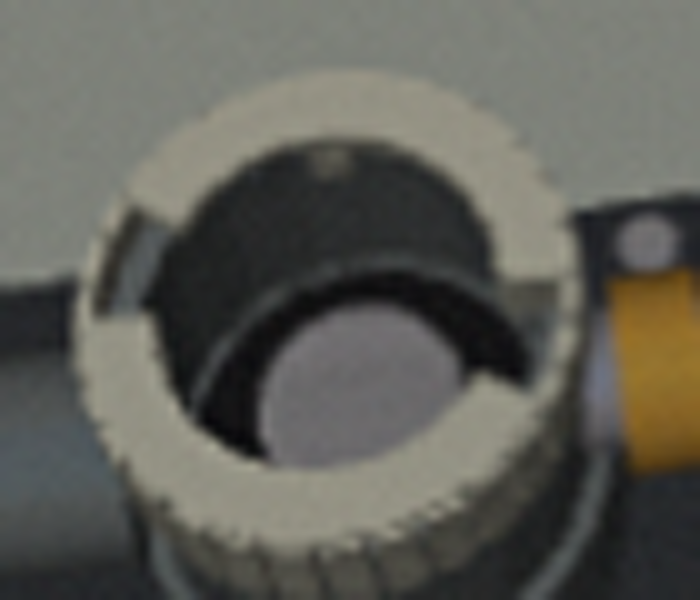

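```bash
python3 - <<'E'
from h import *
from scipy.optimize import least_squares
d=pickle.load(open('c0.pkl','rb'));cs=[d['scene'],d['side']]
pa=np.array([(170,210),(190,165),(240,135),(290,122),(533,270),(525,220),(500,330),(440,370),(195,275)],float)
pb=np.array([(165,370),(190,415),(260,460),(320,472),(400,445),(485,220),(450,170),(390,142),(330,138),(240,165)],float)
ca=np.array([(365,128),(475,165),(335,372),(237,325)],float);cb=np.array([(180,225),(155,315),(480,375),(500,277)],float)
pa,ca=[(p+.5)/10-.5+[420,240] for p in(pa,ca)];pb,cb=[(p+.5)/10-.5+[225,292] for p in(pb,cb)]
G=[np.array([onz(c,u,.115)[:2] for u in p]) for c,p in zip(cs,(pa,pb))]
for g in G:
    s=least_squares(lambda q:np.hypot(*(g-q[:2]).T)-q[2],[.55,.24,.03]);print('free',s.x.round(4),np.abs(s.fun).max().round(4))
    s=least_squares(lambda q:np.hypot(*(g-q[:2]).T)-.0305,[.55,.24]);print('r fixed',s.x.round(4),np.abs(s.fun).max().round(4))
    cen=s.x
    cc=ca if g is G[0] else cb;c=cs[0] if g is G[0] else cs[1]
    w=np.array([onz(c,u,.115)[:2] for u in cc])-cen;print(np.degrees(np.arctan2(w[:,1],w[:,0])).round(1),np.hypot(*w.T).round(4))
# motor direction from side: far end of motor axis
print(onz(cs[1],(150,350),.06)-onz(cs[1],(258,345),.06))
E
```

```text
free [0.553  0.2408 0.0297] 0.0015
r fixed [0.5531 0.2409] 0.0024
[-166.2  158.1   12.8  -18.3] [0.0297 0.032  0.0323 0.0313]
free [0.5536 0.2405 0.0304] 0.0006
r fixed [0.5536 0.2405] 0.0005
[ -17.9   14.   161.1 -164.8] [0.0307 0.0302 0.0308 0.03  ]
[0.19446919 0.03853792 0.        ]
```

Slot corners in both views put the slots at about -2.5 deg in world yaw (scene -3.4, side -2.0). The mouth is at (0.5534, 0.2407). The plug outline at its stated size matches the candidate in both views, so that is the middle one, at (0.4395,-0.1862) with yaw about -0.16. Next I'll move above it.

```bash
cat > g.py <<'E'
import sys,numpy as np
from plant import robot
from scipy.spatial.transform import Rotation as R
def go(x,y,z,phi):
    s=robot.read_state();Rc=R.from_rotvec(s['orientation']).as_matrix();p=np.array(s['tool_pos'])
    c,n=np.cos(np.radians(phi)),np.sin(np.radians(phi))
    Rt=np.array([[c,n,0],[n,-c,0],[0,0,-1.]])
    rv=R.from_matrix(Rc.T@Rt).as_rotvec()
    d=np.array([x,y,z])-p
    print('t %.2f'%s['t'],'pos',p.round(4),'phi %.2f'%np.degrees(np.arctan2(Rc[1,0],Rc[0,0])),'tilt',np.degrees(Rc[:2,2]).round(2),'F',np.round(s['force'],1),'Mz',np.round(s['wrist_torque'],2),'open %.4f'%s['opening'])
    print('turn share',(rv/.5).round(4),'slide now',(Rc.T@d/.4).round(4),'slide after turn',(Rt.T@d/.4).round(4),'mm',np.linalg.norm(d)*1000)
if __name__=='__main__': go(*map(float,sys.argv[1:5]))
E
python3 g.py 0.44 -0.186 0.40 80
```

```text
t 0.15 pos [0.2597 0.5407 0.4039] phi 64.34 tilt [-0.04 -0.07] F [ 0.4 -0.9 -0.2] Mz [0.02 0.02 0.02] open 0.0931
turn share [-0.0006  0.0029 -0.5465] slide now [-1.4424  1.1929  0.0118] slide after turn [-1.7109  0.7594  0.0098] mm 748.7436667021307
```

Emit:
arm_command(motion=[{"turn": [0,0,-0.19],"slide": [0,0,0]},{"turn": [0,0,-0.19],"slide": [0,0,0]},{"turn": [0,0,-0.166],"slide": [0,0,0]},{"slide": [-0.093,0.041,0],"turn": [0,0,0]},{"slide": [-0.093,0.041,0],"turn": [0,0,0]}], gripper=100)

```text
t: 0.57
tool_pos: [0.2787, 0.4619, 0.4029]
orientation: [2.403, 2.023, -0.004]
force: [1.6, -0.4, 1.6]
opening: 0.0933
```

Emit:
arm_command(motion=[{"slide": [-0.093,0.041,0],"turn": [0,0,0]},{"slide": [-0.093,0.041,0],"turn": [0,0,0]},{"slide": [-0.093,0.041,0],"turn": [0,0,0]},{"slide": [-0.093,0.041,0],"turn": [0,0,0]},{"slide": [-0.093,0.041,0],"turn": [0,0,0]}])

```text
t: 0.98
tool_pos: [0.3273, 0.2627, 0.4044]
orientation: [2.406, 2.02, -0.0]
force: [2.1, -0.2, 0.4]
opening: 0.0929
```

Emit:
arm_command(motion=[{"slide": [-0.093,0.041,0],"turn": [0,0,0]},{"slide": [-0.093,0.041,0],"turn": [0,0,0]},{"slide": [-0.093,0.041,0],"turn": [0,0,0]},{"slide": [-0.093,0.041,0],"turn": [0,0,0]},{"slide": [-0.093,0.041,0],"turn": [0,0,0]}])

```text
t: 1.4
tool_pos: [0.3757, 0.0652, 0.4048]
orientation: [2.406, 2.019, 0.001]
force: [1.1, -0.7, 1.3]
opening: 0.093
```

```bash
python3 g.py 0.44 -0.186 0.40 80
```

```text
t 1.40 pos [0.3757 0.0652 0.4048] phi 80.00 tilt [0.04 0.  ] F [ 1.1 -0.7  1.3] Mz [ 0.03 -0.01  0.01] open 0.0930
turn share [ 0.0014 -0.0004  0.0001] slide now [-0.5905  0.2674  0.0121] slide after turn [-0.5904  0.2675  0.012 ] mm 259.3178672238536
```

Emit:
arm_command(motion=[{"slide": [-0.093,0.042,0],"turn": [0,0,0]},{"slide": [-0.093,0.042,0],"turn": [0,0,0]},{"slide": [-0.093,0.042,0],"turn": [0,0,0]},{"slide": [-0.093,0.042,0],"turn": [0,0,0]},{"slide": [-0.093,0.042,0],"turn": [0,0,0]}])

```text
t: 1.82
tool_pos: [0.4261, -0.133, 0.4047]
orientation: [2.407, 2.018, 0.0]
force: [1.1, 0.5, 1.0]
opening: 0.0926
```

Emit:
arm_command(motion=[{"slide": [-0.092,0.042,0.012],"turn": [0,0,0]},{"slide": [0,0,0],"turn": [0,0,0]},{"slide": [0,0,0],"turn": [0,0,0]},{"slide": [0,0,0],"turn": [0,0,0]},{"slide": [0,0,0],"turn": [0,0,0]}])

```text
t: 2.23
tool_pos: [0.4364, -0.1689, 0.4]
orientation: [-2.406, -2.02, -0.0]
force: [-0.3, 0.3, 0.5]
opening: 0.093
```

```bash
python3 g.py 0.4395 -0.1862 0.253 80; python3 - <<'E'
from plant import robot
import cv2,pickle
d={}
for n in('scene','side','wrist'):
    c=robot.read_camera(n);d[n]=c;cv2.imwrite(f'pics/{n}1.png',c['pixels'])
pickle.dump(d,open('c1.pkl','wb'))
E
```

```text
t 2.23 pos [ 0.4364 -0.1689  0.4   ] phi 80.04 tilt [0.   0.02] F [-0.3  0.3  0.5] Mz [ 0.07  0.   -0.01] open 0.0930
turn share [-0.0001 -0.0007  0.0014] slide now [-0.0413  0.0152  0.3675] slide after turn [-0.0411  0.0152  0.3675] mm 148.06214989242463
```

View pics/wrist1.png

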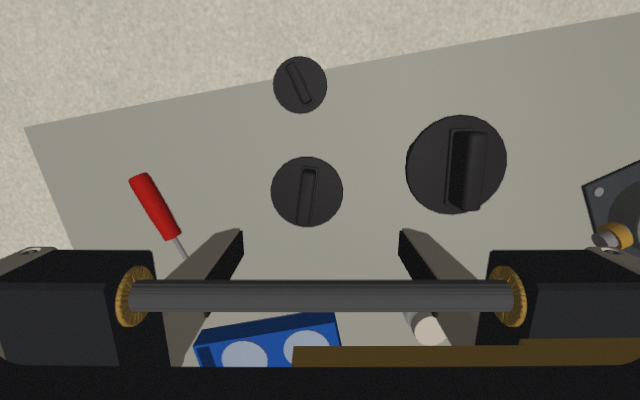

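The wrist view shows the middle plug at (307,191), the small one at (300,85) and the large one at (456,165). I'll refine the plug's pose with this picture.

```bash
python3 - <<'E'
from h import *
from fit import *
d=pickle.load(open('c1.pkl','rb'));c=d['wrist']
r=(265,150,350,232)
g=c['pixels'][r[1]:r[3],r[0]:r[2]].max(2)
m=(g<85).astype('uint8');cn=max(cv2.findContours(m,0,cv2.CHAIN_APPROX_NONE)[0],key=cv2.contourArea)
e=cv2.fitEllipse(cn);print(e);u=np.array(e[0])+r[:2]
print('flange mid-height',onz(c,u,.062), 'dia', np.array(e[1])/298.6*(c['T'][2,3]-.062))
for p in([.4395,-.1862],onz(c,u,.062)[:2]):
  for a in [-.16]:
    im=cv2.resize(c['pixels'][r[1]:r[3],r[0]:r[2]],None,fx=6,fy=6,interpolation=cv2.INTER_CUBIC);im=np.clip(im*2.,0,255).astype('uint8')
    for q,col in((parts[3],(0,0,255)),(parts[4],(0,255,0))):
        w=(proj(c,q@Rz(a).T+[p[0],p[1],.047])-[r[0]-.5,r[1]-.5])*6
        if q is parts[4]:
            for i in range(8):
                for j in range(i): 
                    if bin(i^j).count('1')==1: cv2.line(im,tuple(map(int,w[i])),tuple(map(int,w[j])),col,1)
        else: cv2.polylines(im,[cv2.convexHull(w.astype(np.int32))],1,col,1)
    cv2.imwrite('pics/w1fit.png',im)
E
```

```text
((41.490997314453125, 41.40562057495117), (69.22801208496094, 71.53327178955078), 101.01852416992188)
flange mid-height [ 0.43767383 -0.18329519  0.062     ] dia [0.07383469 0.07629335]
```

View pics/w1fit.png

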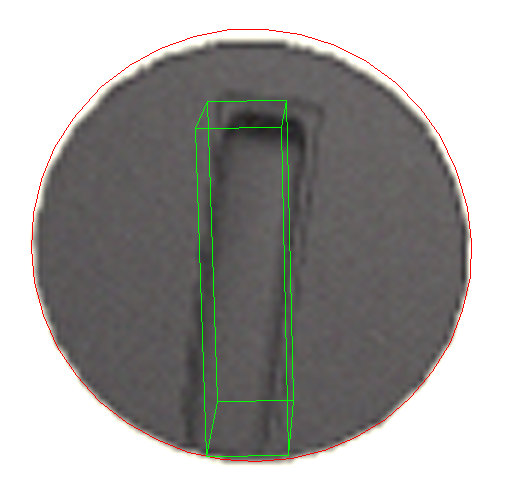

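```bash
python3 - <<'E'
from h import *
from fit import *
d=pickle.load(open('c1.pkl','rb'));c=d['wrist'];p=(.438,-.1837)
r=(265,150,350,232);out=[]
for cc,r in((c,r),(d['side'],(322,158,364,204))):
  for a in [-.22,-.28]:
    f=400//(r[2]-r[0]) 
    im=cv2.resize(cc['pixels'][r[1]:r[3],r[0]:r[2]],None,fx=f,fy=f,interpolation=cv2.INTER_CUBIC);im=np.clip(im*2.2,0,255).astype('uint8')
    for q,col in((parts[3],(0,0,255)),(parts[4],(0,255,0))):
        w=(proj(cc,q@Rz(a).T+[p[0],p[1],.047])-[r[0]-.5,r[1]-.5])*f
        if q is parts[4]:
            for i in range(8):
                for j in range(i): 
                    if bin(i^j).count('1')==1: cv2.line(im,tuple(map(int,w[i])),tuple(map(int,w[j])),col,1)
        else: cv2.polylines(im,[cv2.convexHull(w.astype(np.int32))],1,col,1)
    out.append(cv2.resize(im,(390,300 if 0 else 300)) if 0 else im[:300*10,:])
h=min(o.shape[0] for o in out);w=min(o.shape[1] for o in out)
o=np.vstack([np.hstack([out[0][:h,:w],out[1][:h,:w]]),np.hstack([out[2][:h,:w],out[3][:h,:w]])])
cv2.imwrite('pics/w1fit2.png',cv2.resize(o,(640,600)) )
E
```

```text
(no output)
```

View pics/w1fit2.png

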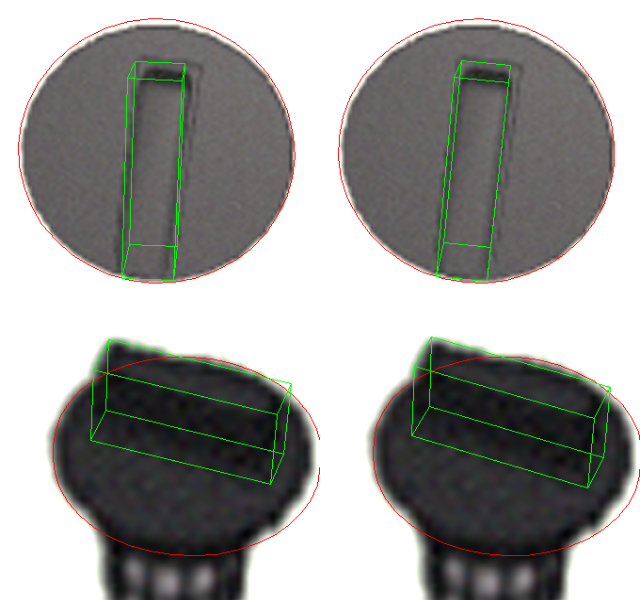

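```bash
python3 g.py 0.4387 -0.1847 0.255 74.5
```

```text
t 2.38 pos [ 0.4365 -0.1687  0.4004] phi 80.10 tilt [ 0.05 -0.02] F [ 0.1 -0.1 -0.6] Mz [-0.03  0.04 -0.01] open 0.0928
turn share [0.0017 0.0003 0.1954] slide now [-0.0383  0.012   0.3635] slide after turn [-0.037   0.016   0.3635] mm 146.277971109033
```

Emit:
arm_command(motion=[{"turn": [0,0,0.195],"slide": [0,0,0]},{"slide": [-0.037,0.016,0],"turn": [0,0,0]},{"slide": [0,0,0.09],"turn": [0,0,0]},{"slide": [0,0,0.09],"turn": [0,0,0]},{"slide": [0,0,0.09],"turn": [0,0,0]}])

```text
t: 2.8
tool_pos: [0.439, -0.1853, 0.2919]
orientation: [2.499, 1.899, 0.002]
force: [0.7, -0.5, 0.0]
opening: 0.0927
```

Emit:
arm_command(motion=[{"slide": [0,0,0.045],"turn": [0,0,0]},{"slide": [0,0,0.03],"turn": [0,0,0]},{"slide": [0,0,0.018],"turn": [0,0,0]},{"slide": [0,0,0],"turn": [0,0,0]},{"slide": [0,0,0],"turn": [0,0,0]}])

```text
t: 3.22
tool_pos: [0.4392, -0.1859, 0.256]
orientation: [2.501, 1.899, 0.001]
force: [0.5, -0.4, 0.2]
opening: 0.093
```

```bash
python3 g.py 0.4387 -0.1847 0.255 74.5;python3 - <<'E'
from plant import robot
import cv2,numpy as np
c=robot.read_camera('wrist');cv2.imwrite('pics/w2.png',np.clip(c['pixels']*1.6,0,255).astype('uint8'))
c=robot.read_camera('side');cv2.imwrite('pics/s2.png',cv2.resize(c['pixels'][90:240,240:440],(800,600)))
E
```

```text
t 3.22 pos [ 0.4392 -0.1859  0.256 ] phi 74.43 tilt [ 0.08 -0.05] F [ 0.5 -0.4  0.2] Mz [0.05 0.02 0.05] open 0.0930
turn share [ 0.0032  0.0008 -0.0025] slide now [ 0.0025 -0.0021  0.0024] slide after turn [ 0.0025 -0.0021  0.0024] mm 1.607016832337172
```

View pics/w2.png

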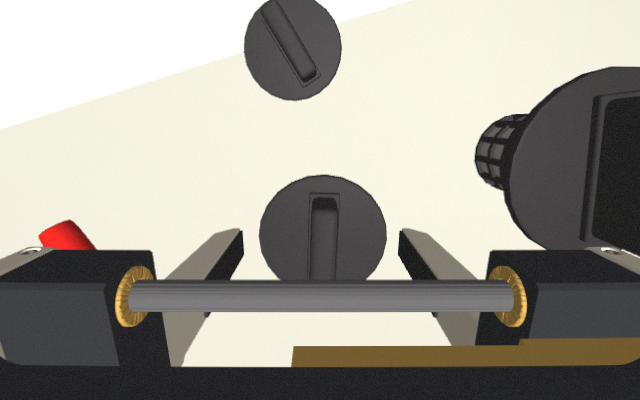

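View pics/s2.png

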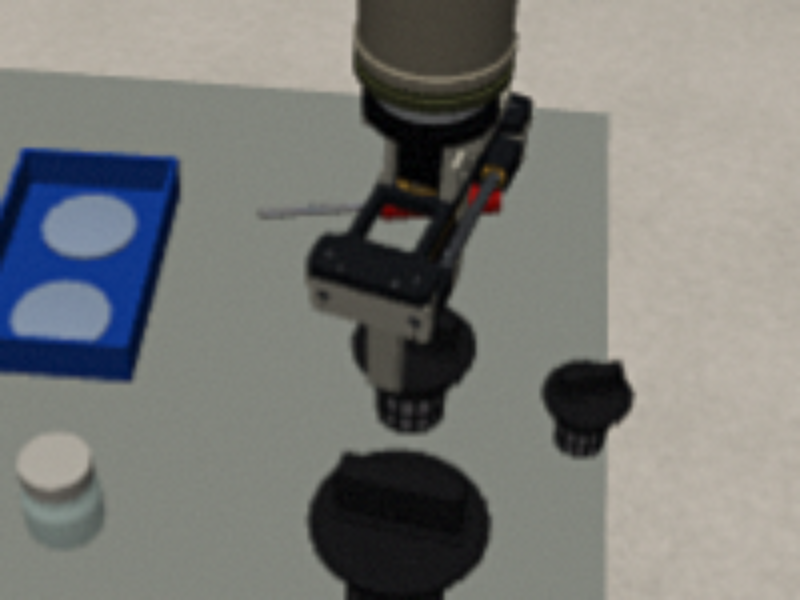

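The wing sits centred between the pads, at wrist pixel column 323 with the pads at 243 and 399, and it lines up with them. I'll close the gripper.

Emit:
arm_command(motion=[{"slide": [0,0,0.004],"turn": [0,0,0]},{"slide": [0,0,0],"turn": [0,0,0]},{"slide": [0,0,0],"turn": [0,0,0]},{"slide": [0,0,0],"turn": [0,0,0]},{"slide": [0,0,0],"turn": [0,0,0]}], gripper=0, grip_force=40)

```text
t: 3.73
tool_pos: [0.4387, -0.1859, 0.2533]
orientation: [2.502, 1.899, 0.0]
force: [-0.3, -0.8, 0.0]
opening: 0.0641
```

Emit:
arm_command(motion=[{"slide": [0,0,0],"turn": [0,0,0]},{"slide": [0,0,0],"turn": [0,0,0]},{"slide": [0,0,0],"turn": [0,0,0]},{"slide": [0,0,0],"turn": [0,0,0]},{"slide": [0,0,0],"turn": [0,0,0]}])

```text
t: 4.15
tool_pos: [0.4386, -0.1859, 0.2531]
orientation: [-2.502, -1.899, 0.0]
force: [0.3, 0.1, 0.0]
opening: 0.0308
```

```bash
python3 g.py 0.5534 0.2407 0.435 87.5
```

```text
t 4.15 pos [ 0.4386 -0.1859  0.2531] phi 74.40 tilt [-0. -0.] F [0.3 0.1 0. ] Mz [-0.01 -0.02 -0.  ] open 0.0308
turn share [-1.000e-04  0.000e+00 -4.573e-01] slide now [ 1.1043 -0.0105 -0.4547] slide after turn [ 1.078   0.2401 -0.4547] mm 477.722886776758
```

Emit:
arm_command(motion=[{"slide": [0,0,0],"turn": [0,0,0]},{"slide": [0,0,0],"turn": [0,0,0]},{"slide": [0,0,0],"turn": [0,0,0]},{"slide": [0,0,0],"turn": [0,0,0]},{"slide": [0,0,0],"turn": [0,0,0]}])

```text
t: 4.57
tool_pos: [0.4386, -0.1858, 0.253]
orientation: [-2.502, -1.899, 0.0]
force: [-0.2, 0.8, -1.2]
opening: 0.0139
```

Emit:
arm_command(motion=[{"slide": [0,0,-0.01],"turn": [0,0,0]},{"slide": [0,0,-0.05],"turn": [0,0,0]},{"slide": [0,0,-0.09],"turn": [0,0,0]},{"slide": [0,0,-0.09],"turn": [0,0,0]},{"slide": [0,0,-0.09],"turn": [0,0,0]}])

```text
t: 4.98
tool_pos: [0.4382, -0.1856, 0.3865]
orientation: [-2.502, -1.899, 0.001]
force: [0.3, -1.5, -1.0]
opening: 0.0134
```

```bash
python3 g.py 0.5534 0.2407 0.435 87.5;python3 - <<'E'
from plant import robot
import cv2,numpy as np
c=robot.read_camera('side');cv2.imwrite('pics/s3.png',cv2.resize(c['pixels'][60:240,240:440],(660,594)))
E
```

```text
t 4.98 pos [ 0.4382 -0.1856  0.3865] phi 74.40 tilt [-0.05  0.03] F [ 0.3 -1.5 -1. ] Mz [-0.01 -0.03 -0.  ] open 0.0134
turn share [-0.002  -0.0007 -0.4572] slide now [ 1.104  -0.0093 -0.1209] slide after turn [ 1.0774  0.2412 -0.1212] mm 444.26644933546436
```

View pics/s3.png

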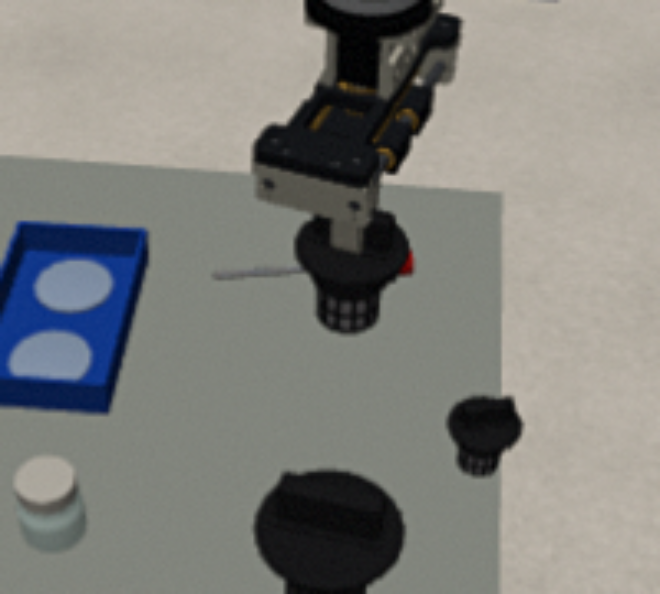

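The plug is gripped upright and clear of the bench. I'll carry it to the pot.

Emit:
arm_command(motion=[{"turn": [0,0,-0.16],"slide": [0,0,-0.06]},{"turn": [0,0,-0.15],"slide": [0,0,-0.05]},{"turn": [0,0,-0.147],"slide": [0,0,0]},{"slide": [0.05,0.011,0],"turn": [0,0,0]},{"slide": [0.095,0.021,0],"turn": [0,0,0]}])

```text
t: 5.45
tool_pos: [0.4537, -0.1303, 0.4298]
orientation: [2.272, 2.167, -0.001]
force: [1.2, 0.5, -1.5]
opening: 0.0138
```

Emit:
arm_command(motion=[{"slide": [0.095,0.021,0],"turn": [0,0,0]},{"slide": [0.095,0.021,0],"turn": [0,0,0]},{"slide": [0.095,0.021,0],"turn": [0,0,0]},{"slide": [0.095,0.021,0],"turn": [0,0,0]},{"slide": [0.095,0.021,0],"turn": [0,0,0]}])

```text
t: 5.87
tool_pos: [0.5043, 0.0614, 0.4293]
orientation: [2.269, 2.172, 0.001]
force: [1.4, -0.4, -1.1]
opening: 0.0137
```

Emit:
arm_command(motion=[{"slide": [0.095,0.021,0],"turn": [0,0,0]},{"slide": [0.095,0.021,0],"turn": [0,0,0]},{"slide": [0.095,0.021,0],"turn": [0,0,0]},{"slide": [0.08,0.018,0],"turn": [0,0,0]},{"slide": [0.03,0.007,0],"turn": [0,0,0]}])

```text
t: 6.28
tool_pos: [0.5464, 0.2197, 0.4287]
orientation: [-2.265, -2.175, -0.001]
force: [-0.2, 0.2, -0.7]
opening: 0.0138
```

```bash
python3 g.py 0.5534 0.2407 0.435 87.5
```

```text
t 6.28 pos [0.5464 0.2197 0.4287] phi 87.67 tilt [-0.01  0.07] F [-0.2  0.2 -0.7] Mz [ 0.09 -0.02  0.03] open 0.0138
turn share [-0.0006 -0.0026  0.0058] slide now [ 0.0531  0.0154 -0.0156] slide after turn [ 0.0531  0.0152 -0.0157] mm 22.970794832954972
```

Emit:
arm_command(motion=[{"slide": [0.053,0.015,0.0],"turn": [0,0,0]},{"slide": [0,0,0.03],"turn": [0,0,0]},{"slide": [0,0,0],"turn": [0,0,0]},{"slide": [0,0,0],"turn": [0,0,0]},{"slide": [0,0,0],"turn": [0,0,0]}])

```text
t: 6.7
tool_pos: [0.5531, 0.2355, 0.4169]
orientation: [-2.271, -2.171, 0.002]
force: [0.8, 0.1, -1.2]
opening: 0.0138
```

```bash
python3 g.py 0.5534 0.2407 0.415 87.5
python3 - <<'E'
from plant import robot
from fit import *
d={}
for n in('scene','side','wrist'): d[n]=robot.read_camera(n)
pickle.dump(d,open('c3.pkl','wb'))
p=np.array([.5534,.2407,.415-.253+.047]);out=[]
for n in('scene','side'):
    c=d[n];u=proj(c,[p])[0];x,y=int(u[0])-40,int(u[1])-40
    im=cv2.resize(c['pixels'][y:y+80,x:x+80],None,fx=5,fy=5,interpolation=cv2.INTER_CUBIC);im=np.clip(im*1.5,0,255).astype('uint8')
    for q in parts[:4]:
        w=(proj(c,q@Rz(-.04).T+p)-[x-.5,y-.5])*5
        cv2.polylines(im,[cv2.convexHull(w.astype(np.int32))],1,(0,0,255),1)
    out.append(im);print(n,x,y)
cv2.imwrite('pics/h3.png',np.hstack(out));cv2.imwrite('pics/w3.png',d['wrist']['pixels'])
E
```

```text
t 6.70 pos [0.5531 0.2355 0.4169] phi 87.43 tilt [-0.05 -0.04] F [ 0.8  0.1 -1.2] Mz [ 0.    0.04 -0.  ] open 0.0138
turn share [-0.0016  0.0015 -0.0025] slide now [0.0129 0.0001 0.0047] slide after turn [0.0129 0.0001 0.0047] mm 5.5053227574992025
scene 425 179
side 209 256
```

View pics/h3.png

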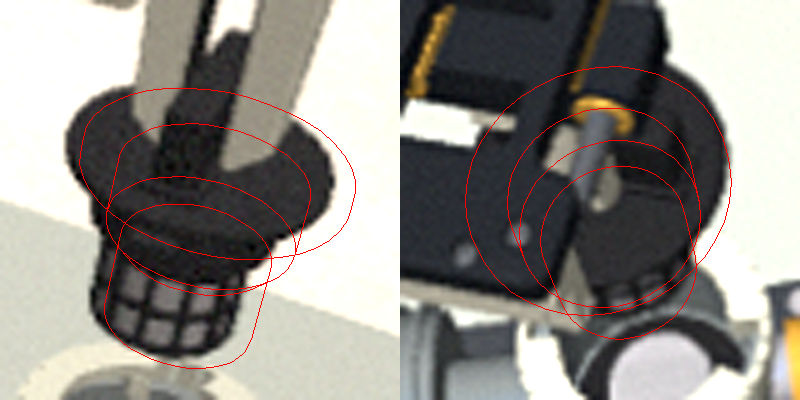

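View pics/w3.png

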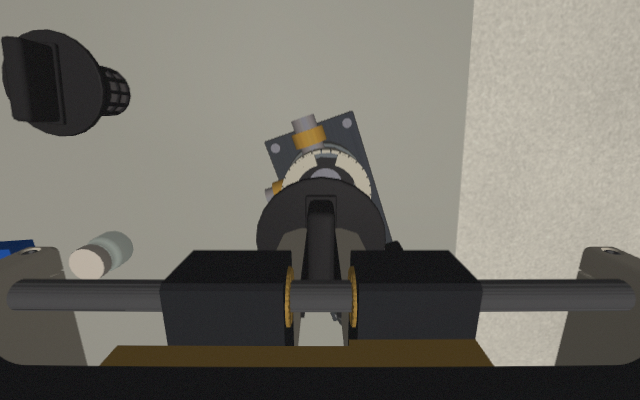

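```bash
python3 - <<'E'
from fit import *
from scipy.optimize import least_squares
d=pickle.load(open('c3.pkl','rb'))
tcp=np.array([.5531,.2355,.4169]);p0=tcp-[0,0,.206]
# silhouette fit: scene and side, with pixels hidden by gripper masked out
rois={'scene':(432,190,500,256),'side':(225,262,290,325)}
S={}
for n,r in rois.items():
    im=d[n]['pixels'][r[1]:r[3],r[0]:r[2]];g=im.max(2)
    cv2.imwrite(f'pics/z{n}.png',np.clip(cv2.resize(im,None,fx=9,fy=9,interpolation=cv2.INTER_CUBIC)*1.8,0,255).astype('uint8'))
for n in rois: print(n,proj(d[n],[p0]))
E
```

```text
scene [[462.73178249 217.49034244]]
side [[250.46626142 293.34047397]]
```

View pics/zscene.png

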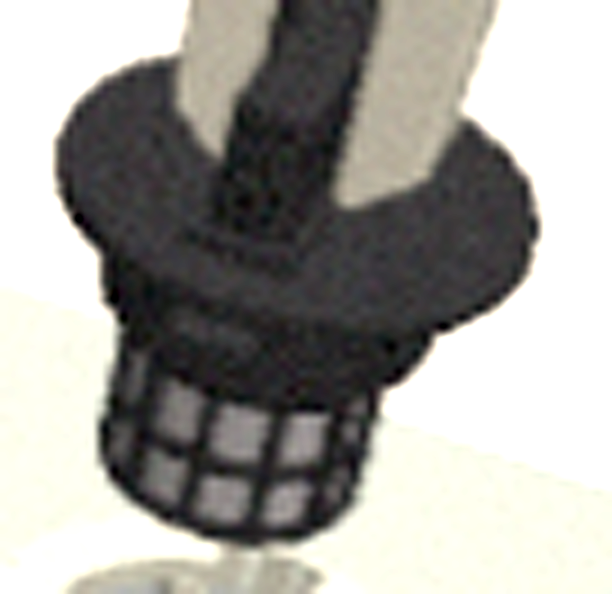

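View pics/zside.png

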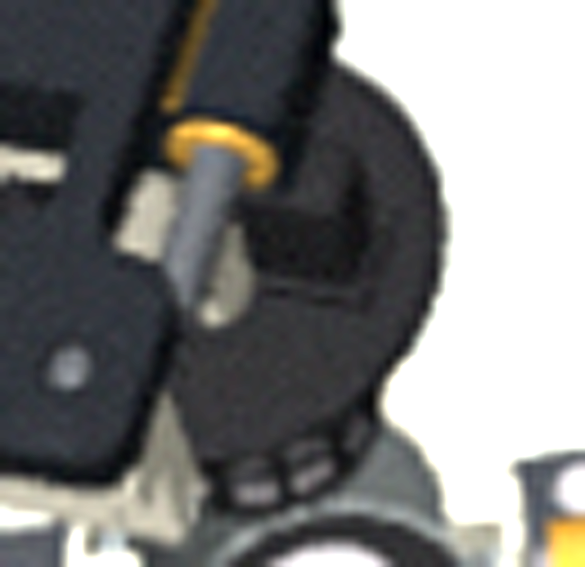

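```bash
cat > pf.py <<'E'
from fit import *
from scipy.optimize import least_squares
from scipy.spatial.transform import Rotation as Ro
def contour(c,Rm,t,roi,K=8):
    x0,y0,x1,y1=roi;x0-=30;y0-=30;x1+=30;y1+=30
    m=np.zeros(((y1-y0)*K,(x1-x0)*K),np.uint8)
    for p in [parts[i] for i in(0,1,2,3,5)]:
        q=(proj(c,p@Rm.T+t)-[x0,y0])*K
        cv2.fillConvexPoly(m,cv2.convexHull(np.round(q*16).astype(np.int32)),255,shift=4)
    cn=max(cv2.findContours(m,0,cv2.CHAIN_APPROX_NONE)[0],key=cv2.contourArea)
    return cn,lambda u:np.array([cv2.pointPolygonTest(cn,tuple(map(float,(w-[x0,y0])*K)),True)/K for w in u])
def fitp(items,p0,yaw,tilt=True):
    def f(v):
        Rm=Ro.from_rotvec([v[3],v[4],0]).as_matrix()@Rz(yaw) if tilt else Rz(yaw)
        r=[]
        for c,roi,u in items: r.append(contour(c,Rm,np.array(v[:3]),roi)[1](u))
        return np.r_[np.concatenate(r)]
    x0=np.r_[p0,[0,0]] if tilt else np.array(p0)
    return least_squares(f,x0,diff_step=None,x_scale=[.001]*3+([.01]*2 if tilt else []),method='trf',loss='soft_l1',f_scale=.5,jac=lambda v:np.array([(f(v+e)-f(v-e))/(2*e.max()) for e in np.diag([.001]*3+([.01]*2 if tilt else []))]).T)
E
cat > m3.py <<'E'
from pf import *
d=pickle.load(open('c3.pkl','rb'));p0=np.array([.5531,.2355,.4169-.206])
a=np.array([(57,165),(65,205),(100,250),(105,290),(125,325),(112,390),(102,435),(130,490),(180,525),(250,545),(310,530),(350,495),(370,440),(380,390),(430,345),(500,300),(530,250),(535,210),(510,165),(75,125),(110,85),(150,65)],float)
b=np.array([(340,65),(390,95),(425,145),(443,210),(437,280),(410,340),(378,390),(385,420),(365,455),(320,490),(260,508)],float)
ra=(432,190,500,256);rb=(225,262,290,325)
a=(a+.5)/9-.5+ra[:2];b=(b+.5)/9-.5+rb[:2]
I=[(d['scene'],ra,a),(d['side'],rb,b)]
for it,tl in((I,False),(I,True),(I[:1],False),(I[1:],False)):
    s=fitp(it,p0,-.04,tl);r=s.fun;print((s.x[:3]-p0).round(4),s.x[3:].round(3),'rms',np.sqrt((r**2).mean()).round(2),np.abs(r).max().round(2))
E
python3 m3.py
```

```text
[ 0.0023 -0.0001  0.0022] [] rms 0.91 2.08
[0.0023 0.0001 0.002 ] [-0.013  0.002] rms 0.9 2.03
[-0.019  -0.0035 -0.0149] [] rms 0.31 0.74
[ 0.0043 -0.0046 -0.0075] [] rms 0.44 0.84
```

```bash
cat >> m3.py <<'E'
print('z fixed')
def fit2(it):
    def f(v):return np.concatenate([contour(c,Rz(-.04),np.array([v[0],v[1],p0[2]]),roi)[1](u) for c,roi,u in it])
    s=least_squares(f,p0[:2],x_scale=[.001]*2,loss='soft_l1',f_scale=.5,jac=lambda v:np.array([(f(v+e)-f(v-e))/.002 for e in np.diag([.001]*2)]).T)
    print((s.x-p0[:2]).round(4),np.sqrt((s.fun**2).mean()).round(2),np.round(s.fun,1))
fit2(I);fit2(I[:1]);fit2(I[1:])
E
python3 m3.py
```

```text
[ 0.0023 -0.0001  0.0022] [] rms 0.91 2.08
[0.0023 0.0001 0.002 ] [-0.013  0.002] rms 0.9 2.03
[-0.019  -0.0035 -0.0149] [] rms 0.31 0.74
[ 0.0043 -0.0046 -0.0075] [] rms 0.44 0.84
z fixed
[ 0.0021 -0.0002] 0.93 [ 0.9  1.2  1.4  0.8  1.   0.8  0.8  1.4  1.   0.5  1.3  0.8  0.3  0.9
  0.4  1.2  0.9  0.8  1.1  1.8  1.3  0.9  0.8  0.2  0.1  0.1  0.5  0.9
  0.7 -0.5  0.   1.   1.4]
[-0.001  -0.0007] 0.94 [ 0.5  0.3  0.2  0.2  0.6  0.6  0.5  0.4 -0.2 -0.6  0.2  0.7  0.2  0.6
  0.3  0.4  0.7  1.1  1.9  1.8  2.   1.8]
[ 0.003 -0.001] 0.54 [ 0.9  0.2 -0.1 -0.3 -0.   0.3  0.3 -1.  -0.6  0.3  0.8]
```

```bash
python3 g.py 0.553 0.2407 0.37 87.5
```

```text
t 6.85 pos [0.5533 0.2358 0.4178] phi 87.42 tilt [0.04 0.01] F [ 1.4 -0.5 -1.6] Mz [ 0.01 -0.   -0.05] open 0.0136
turn share [ 0.0015 -0.0003 -0.0027] slide now [ 0.0122 -0.0014  0.1194] slide after turn [ 0.0122 -0.0013  0.1194] mm 48.03287171904273
```

Emit:
arm_command(motion=[{"slide": [0.012,-0.001,0.0],"turn": [0,0,0]},{"slide": [0,0,0.05],"turn": [0,0,0]},{"slide": [0,0,0.05],"turn": [0,0,0]},{"slide": [0,0,0.019],"turn": [0,0,0]},{"slide": [0,0,0],"turn": [0,0,0]}])

```text
t: 7.27
tool_pos: [0.5523, 0.2413, 0.3669]
orientation: [-2.268, -2.171, 0.006]
force: [-0.8, -0.1, -0.8]
opening: 0.0136
```

```bash
python3 g.py 0.553 0.2407 0.345 87.5
python3 - <<'E'
from plant import robot
from fit import *
d={}
for n in('scene','side','wrist'): d[n]=robot.read_camera(n)
pickle.dump(d,open('c4.pkl','wb'))
a=cv2.resize(d['scene']['pixels'][200:300,410:510],(400,400));b=cv2.resize(d['side']['pixels'][270:370,215:315],(400,400))
cv2.imwrite('pics/h4.png',np.clip(np.hstack([a,b])*1.4,0,255).astype('uint8'));cv2.imwrite('pics/w4.png',d['wrist']['pixels'][100:360])
E
```

```text
t 7.27 pos [0.5523 0.2413 0.3669] phi 87.48 tilt [-0.25 -0.08] F [-0.8 -0.1 -0.8] Mz [-0.01 -0.    0.03] open 0.0136
turn share [-0.0085  0.0032 -0.0007] slide now [-0.0013  0.0021  0.0548] slide after turn [-0.0014  0.0018  0.0548] mm 21.94725135189528
```

View pics/h4.png

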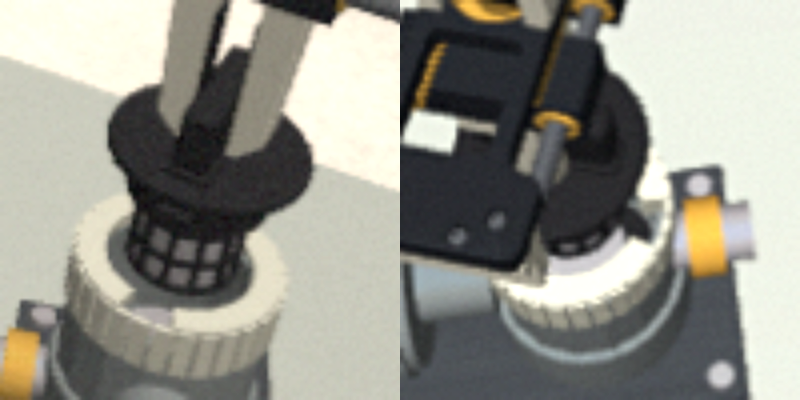

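View pics/w4.png

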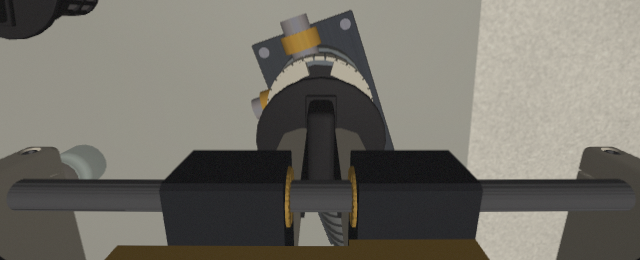

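```bash
python3 - <<'E'
from fit import *
d=pickle.load(open('c4.pkl','rb'));out=[]
for n,x,y,m in(('scene',430,235,(.5531,.2409)),('side',235,300,(.5536,.2405))):
    c=d[n];f=10;im=cv2.resize(c['pixels'][y:y+45,x:x+40],None,fx=f,fy=f,interpolation=cv2.INTER_CUBIC);im=np.clip(im*1.7,0,255).astype('uint8')
    for r,z,col in((.0305,.115,(0,0,255)),(.023,.114,(0,255,0)),(.023,.144,(255,255,0)),(.0285,.151,(255,0,255))):
        w=(proj(c,ring(m,r,z))-[x-.5,y-.5])*f
        cv2.polylines(im,[w.astype(np.int32)],1,col,1)
    out.append(im)
cv2.imwrite('pics/h4b.png',np.hstack(out))
E
```

```text
(no output)
```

View pics/h4b.png

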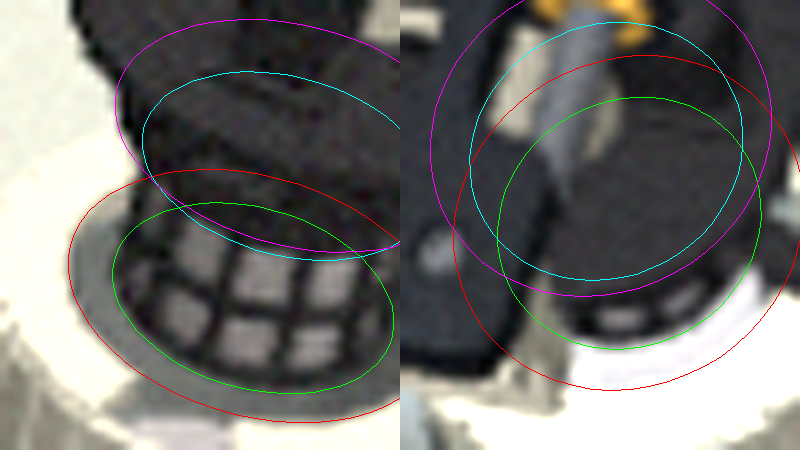

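Around the foot at mouth level, the cage outline matches the predicted concentric circles within about 1 px in both views, so it's centred. Descending carefully.

Emit:
arm_command(motion=[{"slide": [0,0.001,0.03],"turn": [0,0,0]},{"slide": [0,0,0.02],"turn": [0,0,0]},{"slide": [0,0,0.02],"turn": [0,0,0]},{"slide": [0,0,0.01],"turn": [0,0,0]},{"slide": [0,0,0],"turn": [0,0,0]}])

```text
t: 7.83
tool_pos: [0.5529, 0.2413, 0.3355]
orientation: [-2.269, -2.171, 0.004]
force: [0.5, 0.2, -2.1]
opening: 0.014
```

```bash
python3 g.py 0.5525 0.241 0.326 87.5
```

```text
t 7.83 pos [0.5529 0.2413 0.3355] phi 87.49 tilt [-0.16 -0.06] F [ 0.5  0.2 -2.1] Mz [ 0.04  0.02 -0.02] open 0.0140
turn share [-0.0057  0.0022 -0.0003] slide now [-0.0008 -0.0009  0.0237] slide after turn [-0.0008 -0.001   0.0237] mm 9.49487526747265
```

Emit:
arm_command(motion=[{"slide": [0,0,0.008],"turn": [0,0,0]},{"slide": [0,0,0.008],"turn": [0,0,0]},{"slide": [0,0,0.006],"turn": [0,0,0]},{"slide": [0,0,0],"turn": [0,0,0]},{"slide": [0,0,0],"turn": [0,0,0]}])

```text
t: 8.25
tool_pos: [0.5534, 0.2415, 0.3287]
orientation: [-2.269, -2.172, 0.0]
force: [-1.2, 0.5, -1.4]
opening: 0.0134
```

```bash
python3 g.py 0.5525 0.241 0.319 87.5
```

```text
t 8.25 pos [0.5534 0.2415 0.3287] phi 87.49 tilt [-0.01 -0.  ] F [-1.2  0.5 -1.4] Mz [0.07 0.04 0.04] open 0.0134
turn share [-0.0003  0.0001 -0.0003] slide now [-0.0014 -0.0023  0.0242] slide after turn [-0.0014 -0.0023  0.0242] mm 9.729486093338458
```

Emit:
arm_command(motion=[{"slide": [0,0,0.005],"turn": [0,0,0]},{"slide": [0,0,0.005],"turn": [0,0,0]},{"slide": [0,0,0.004],"turn": [0,0,0]},{"slide": [0,0,0],"turn": [0,0,0]},{"slide": [0,0,0],"turn": [0,0,0]}])

```text
t: 8.67
tool_pos: [0.5534, 0.2415, 0.3229]
orientation: [-2.269, -2.172, 0.001]
force: [0.4, -0.1, -0.9]
opening: 0.0135
```

```bash
python3 g.py 0.5525 0.241 0.319 87.5
```

```text
t 8.67 pos [0.5534 0.2415 0.3229] phi 87.49 tilt [-0.02 -0.01] F [ 0.4 -0.1 -0.9] Mz [0.   0.02 0.03] open 0.0135
turn share [-0.0009  0.0004 -0.0004] slide now [-0.0013 -0.0021  0.0098] slide after turn [-0.0013 -0.0021  0.0098] mm 4.03765306558015
```

Emit:
arm_command(motion=[{"slide": [0,0,0.003],"turn": [0,0,0]},{"slide": [0,0,0.002],"turn": [0,0,0]},{"slide": [0,0,0],"turn": [0,0,0]},{"slide": [0,0,0],"turn": [0,0,0]},{"slide": [0,0,0],"turn": [0,0,0]}])

```text
t: 9.08
tool_pos: [0.5535, 0.2415, 0.3212]
orientation: [2.27, 2.172, 0.0]
force: [-0.0, 0.5, -0.7]
opening: 0.0134
```

```bash
python3 g.py 0.5525 0.241 0.319 87.5
```

```text
t 9.08 pos [0.5535 0.2415 0.3212] phi 87.49 tilt [0. 0.] F [-0.   0.5 -0.7] Mz [-0.    0.02  0.01] open 0.0134
turn share [ 0.0001 -0.0001 -0.0005] slide now [-0.0013 -0.0024  0.0054] slide after turn [-0.0013 -0.0024  0.0054] mm 2.4350715306782664
```

Emit:
arm_command(motion=[{"slide": [0,0,0.004],"turn": [0,0,0]},{"slide": [0,0,0.003],"turn": [0,0,0]},{"slide": [0,0,0],"turn": [0,0,0]},{"slide": [0,0,0],"turn": [0,0,0]},{"slide": [0,0,0],"turn": [0,0,0]}])

```text
t: 9.5
tool_pos: [0.5536, 0.2415, 0.3189]
orientation: [2.269, 2.172, 0.001]
force: [-0.5, -0.0, 2.4]
opening: 0.0138
```

```bash
python3 g.py 0.5525 0.241 0.319 87.5
```

```text
t 9.50 pos [0.5536 0.2415 0.3189] phi 87.49 tilt [0.04 0.01] F [-0.5 -0.   2.4] Mz [-0.11  0.28 -0.02] open 0.0138
turn share [ 0.0012 -0.0004 -0.0003] slide now [-0.0015 -0.0026 -0.0003] slide after turn [-0.0015 -0.0026 -0.0003] mm 1.2051452682045884
```

Emit:
arm_command(motion=[{"slide": [0,0,0.002],"turn": [0,0,0]},{"slide": [0,0,0.002],"turn": [0,0,0]},{"slide": [0,0,0],"turn": [0,0,0]},{"slide": [0,0,0],"turn": [0,0,0]},{"slide": [0,0,0],"turn": [0,0,0]}])

```text
t: 9.92
tool_pos: [0.5536, 0.2416, 0.317]
orientation: [2.269, 2.172, 0.001]
force: [0.5, -0.2, 4.6]
opening: 0.0135
```

```bash
python3 g.py 0.5525 0.241 0.319 87.5
python3 - <<'E'
from plant import robot
from fit import *
d={}
for n in('scene','side'): d[n]=robot.read_camera(n)
a=cv2.resize(d['scene']['pixels'][220:300,410:490],(400,400));b=cv2.resize(d['side']['pixels'][290:370,215:295],(400,400))
cv2.imwrite('pics/h5.png',np.clip(np.hstack([a,b])*1.4,0,255).astype('uint8'))
E
```

```text
t 9.92 pos [0.5536 0.2416 0.317 ] phi 87.49 tilt [0.03 0.01] F [ 0.5 -0.2  4.6] Mz [ 0.03  0.06 -0.02] open 0.0135
turn share [ 0.0009 -0.0004 -0.0002] slide now [-0.0016 -0.0026 -0.0051] slide after turn [-0.0016 -0.0026 -0.0051] mm 2.3773506886933022
```

View pics/h5.png

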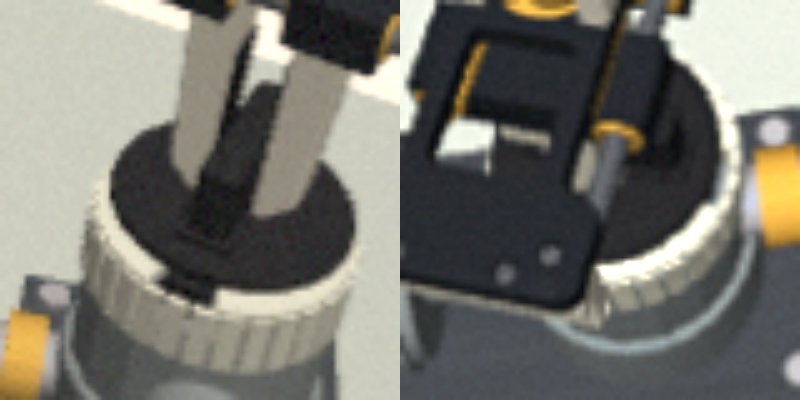

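Both lugs are in the slots: the force rises softly like a spring, and a lug shows in the slot at (190,290). Pushing down.

Emit:
arm_command(motion=[{"slide": [0,0,0.004],"turn": [0,0,0]},{"slide": [0,0,0.004],"turn": [0,0,0]},{"slide": [0,0,0.003],"turn": [0,0,0]},{"slide": [0,0,0],"turn": [0,0,0]},{"slide": [0,0,0],"turn": [0,0,0]}])

```text
t: 10.43
tool_pos: [0.5536, 0.2415, 0.3128]
orientation: [2.269, 2.172, 0.001]
force: [-1.4, -0.5, 7.3]
opening: 0.0139
```

```bash
python3 g.py 0.5525 0.241 0.3105 87.5
```

```text
t 10.43 pos [0.5536 0.2415 0.3128] phi 87.49 tilt [0.04 0.01] F [-1.4 -0.5  7.3] Mz [-0.07  0.21  0.01] open 0.0139
turn share [ 0.0013 -0.0005 -0.0003] slide now [-0.0015 -0.0027  0.0057] slide after turn [-0.0015 -0.0027  0.0057] mm 2.598925926599536
```

Emit:
arm_command(motion=[{"slide": [0,0,0.003],"turn": [0,0,0]},{"slide": [0,0,0.002],"turn": [0,0,0]},{"slide": [0,0,0],"turn": [0,0,0]},{"slide": [0,0,0],"turn": [0,0,0]},{"slide": [0,0,0],"turn": [0,0,0]}])

```text
t: 10.85
tool_pos: [0.5536, 0.2416, 0.311]
orientation: [2.269, 2.172, 0.001]
force: [-1.6, -0.5, 7.9]
opening: 0.0136
```

```bash
python3 g.py 0.5525 0.241 0.3105 34
```

```text
t 10.85 pos [0.5536 0.2416 0.311 ] phi 87.49 tilt [0.04 0.01] F [-1.6 -0.5  7.9] Mz [-0.18  0.33  0.02] open 0.0136
turn share [ 1.1000e-03 -1.2000e-03  1.8672e+00] slide now [-0.0015 -0.0028  0.0012] slide after turn [-0.0031 -0.0004  0.0012] mm 1.3428453157668212
```

Emit:
arm_command(motion=[{"slide": [0,-0.0015,0.001],"turn": [0,0,0]},{"slide": [0,0,0],"turn": [0,0,0.05]},{"slide": [0,0,0],"turn": [0,0,0.07]},{"slide": [0,0,0],"turn": [0,0,0.07]},{"slide": [0,0,0],"turn": [0,0,0.0]}])

```text
t: 11.27
tool_pos: [0.5533, 0.2416, 0.3109]
orientation: [2.372, 2.059, 0.003]
force: [0.4, -1.1, 7.5]
opening: 0.0136
```

```bash
python3 g.py 0.5534 0.2411 0.3105 34
```

```text
t 11.27 pos [0.5533 0.2416 0.3109] phi 81.92 tilt [0.11 0.03] F [ 0.4 -1.1  7.5] Mz [-0.08  0.06  0.05] open 0.0136
turn share [ 0.0027 -0.003   1.6727] slide now [-0.0013  0.0005  0.001 ] slide after turn [-0.0005  0.0013  0.001 ] mm 0.6730673332198875
```

Emit:
arm_command(motion=[{"slide": [0,0,0],"turn": [0,0,0.07]},{"slide": [0,0,0],"turn": [0,0,0.07]},{"slide": [0,0,0],"turn": [0,0,0.07]},{"slide": [0,0,0],"turn": [0,0,0.07]},{"slide": [0,0,0],"turn": [0,0,0.07]}])

```text
t: 11.68
tool_pos: [0.5533, 0.2416, 0.3109]
orientation: [2.542, 1.844, 0.003]
force: [0.0, -0.2, 6.9]
opening: 0.0138
```

```bash
python3 g.py 0.5534 0.2411 0.3105 34
```

```text
t 11.68 pos [0.5533 0.2416 0.3109] phi 71.92 tilt [0.11 0.03] F [ 0.  -0.2  6.9] Mz [-0.09 -0.02  0.1 ] open 0.0138
turn share [ 0.0025 -0.0033  1.3238] slide now [-0.0012  0.0006  0.001 ] slide after turn [-0.0006  0.0013  0.001 ] mm 0.69580608892369
```

Emit:
arm_command(motion=[{"slide": [0,0,0],"turn": [0,0,0.08]},{"slide": [0,0,0],"turn": [0,0,0.08]},{"slide": [0,0,0],"turn": [0,0,0.08]},{"slide": [0,0,0],"turn": [0,0,0.08]},{"slide": [0,0,0],"turn": [0,0,0.08]}])

```text
t: 12.1
tool_pos: [0.5533, 0.2416, 0.3109]
orientation: [2.714, 1.581, 0.003]
force: [-0.8, 1.2, 7.5]
opening: 0.0136
```

Emit:
arm_command(motion=[{"slide": [0,0,0],"turn": [0,0,0.08]},{"slide": [0,0,0],"turn": [0,0,0.08]},{"slide": [0,0,0],"turn": [0,0,0.08]},{"slide": [0,0,0],"turn": [0,0,0.08]},{"slide": [0,0,0],"turn": [0,0,0.08]}])

```text
t: 12.52
tool_pos: [0.5533, 0.2416, 0.3109]
orientation: [2.859, 1.302, 0.003]
force: [0.1, -0.2, 7.4]
opening: 0.0137
```

```bash
python3 g.py 0.5534 0.2411 0.3105 34
```

```text
t 12.52 pos [0.5533 0.2416 0.3109] phi 48.99 tilt [0.11 0.03] F [ 0.1 -0.2  7.4] Mz [-0.13  0.    0.03] open 0.0137
turn share [ 0.0018 -0.0038  0.5233] slide now [-0.0009  0.001   0.0011] slide after turn [-0.0006  0.0012  0.0011] mm 0.703564471153229
```

Emit:
arm_command(motion=[{"slide": [0,0,0],"turn": [0,0,0.07]},{"slide": [0,0,0],"turn": [0,0,0.07]},{"slide": [0,0,0],"turn": [0,0,0.06]},{"slide": [0,0,0],"turn": [0,0,0.06]},{"slide": [0,0,0],"turn": [0,0,0.06]}])

```text
t: 12.93
tool_pos: [0.5533, 0.2416, 0.3109]
orientation: [2.953, 1.071, 0.003]
force: [1.0, -0.8, 7.9]
opening: 0.0138
```

Emit:
arm_command(motion=[{"slide": [0,0,0],"turn": [0,0,0.03]},{"slide": [0,0,0],"turn": [0,0,0.03]},{"slide": [0,0,0],"turn": [0,0,0.02]},{"slide": [0,0,0],"turn": [0,0,0.0]},{"slide": [0,0,0],"turn": [0,0,0.0]}])

```text
t: 13.35
tool_pos: [0.5533, 0.2416, 0.3109]
orientation: [2.974, 1.013, 0.003]
force: [1.4, 0.5, 7.4]
opening: 0.0137
```

```bash
python3 g.py 0.5534 0.2411 0.3105 34
```

```text
t 13.35 pos [0.5533 0.2416 0.3109] phi 37.64 tilt [0.11 0.03] F [1.4 0.5 7.4] Mz [-0.08  0.01  0.02] open 0.0137
turn share [ 0.0014 -0.0039  0.1271] slide now [-0.0007  0.0012  0.0011] slide after turn [-0.0006  0.0012  0.0011] mm 0.7034422623577
```

Emit:
arm_command(motion=[{"slide": [0,0,0],"turn": [0,0,0.03]},{"slide": [0,0,0],"turn": [0,0,0.03]},{"slide": [0,0,0],"turn": [0,0,0]},{"slide": [0,0,0],"turn": [0,0,0.0]},{"slide": [0,0,0],"turn": [0,0,0.0]}])

```text
t: 13.77
tool_pos: [0.5533, 0.2416, 0.3109]
orientation: [2.988, 0.969, 0.003]
force: [-0.1, 0.0, 8.3]
opening: 0.0136
```

```bash
python3 g.py 0.5534 0.2411 0.3105 34
```

```text
t 13.77 pos [0.5533 0.2416 0.3109] phi 35.92 tilt [0.11 0.03] F [-0.1  0.   8.3] Mz [-0.05  0.05 -0.03] open 0.0136
turn share [ 0.0013 -0.0039  0.0672] slide now [-0.0007  0.0012  0.0011] slide after turn [-0.0006  0.0012  0.0011] mm 0.6875101688918163
```

Emit:
arm_command(motion=[{"slide": [0,0,0],"turn": [0,0,0.03]},{"slide": [0,0,0],"turn": [0,0,0.03]},{"slide": [0,0,0],"turn": [0,0,0]},{"slide": [0,0,0],"turn": [0,0,0.0]},{"slide": [0,0,0],"turn": [0,0,0.0]}])

```text
t: 14.18
tool_pos: [0.5532, 0.2416, 0.3109]
orientation: [3.003, 0.924, 0.003]
force: [0.0, -0.4, 8.9]
opening: 0.0137
```

```bash
python3 g.py 0.5534 0.2411 0.3105 34
```

```text
t 14.18 pos [0.5532 0.2416 0.3109] phi 34.21 tilt [0.1  0.03] F [ 0.  -0.4  8.9] Mz [-0.17  0.16  0.13] open 0.0137
turn share [ 0.0011 -0.0033  0.0075] slide now [-0.0004  0.0014  0.001 ] slide after turn [-0.0004  0.0014  0.001 ] mm 0.7018998810240663
```

Emit:
arm_command(motion=[{"slide": [0,0,0],"turn": [0,0,0.02]},{"slide": [0,0,0],"turn": [0,0,0.01]},{"slide": [0,0,0],"turn": [0,0,0]},{"slide": [0,0,0],"turn": [0,0,0.0]},{"slide": [0,0,0],"turn": [0,0,0.0]}])

```text
t: 14.6
tool_pos: [0.5531, 0.2416, 0.3109]
orientation: [3.009, 0.902, 0.002]
force: [-2.2, -1.1, 9.1]
opening: 0.0137
```

```bash
python3 g.py 0.5534 0.2411 0.3105 34
```

```text
t 14.60 pos [0.5531 0.2416 0.3109] phi 33.37 tilt [0.08 0.02] F [-2.2 -1.1  9.1] Mz [-0.15  0.25  0.29] open 0.0137
turn share [ 0.001  -0.0025 -0.0221] slide now [-0.0002  0.0015  0.0009] slide after turn [-0.0002  0.0015  0.0009] mm 0.7035544255701746
```

Emit:
arm_command(motion=[{"slide": [0,0,0],"turn": [0,0,0.02]},{"slide": [0,0,0],"turn": [0,0,0.01]},{"slide": [0,0,0],"turn": [0,0,0]},{"slide": [0,0,0],"turn": [0,0,0.0]},{"slide": [0,0,0],"turn": [0,0,0.0]}])

```text
t: 15.02
tool_pos: [0.5531, 0.2416, 0.3109]
orientation: [3.016, 0.88, 0.002]
force: [-1.5, -0.7, 8.6]
opening: 0.0136
```

```bash
python3 g.py 0.5534 0.2411 0.3135 34
```

```text
t 15.02 pos [0.5531 0.2416 0.3109] phi 32.53 tilt [0.08 0.01] F [-1.5 -0.7  8.6] Mz [-0.2   0.31  0.47] open 0.0136
turn share [ 0.0011 -0.0024 -0.0514] slide now [-0.0001  0.0015 -0.0065] slide after turn [-0.0001  0.0015 -0.0065] mm 2.671409119980757
```

The stop is firm at about 54.5 deg: torque climbs to 0.47 Nm, roughly 7 N per lug. Now I'll let it rise into the lock.

Emit:
arm_command(motion=[{"slide": [0,0,-0.002],"turn": [0,0,0]},{"slide": [0,0,-0.002],"turn": [0,0,0]},{"slide": [0,0,-0.002],"turn": [0,0,0]},{"slide": [0,0,-0.002],"turn": [0,0,0]},{"slide": [0,0,0],"turn": [0,0,0.0]}])

```text
t: 15.43
tool_pos: [0.553, 0.2416, 0.313]
orientation: [-3.016, -0.879, -0.001]
force: [4.6, 1.5, -0.4]
opening: 0.0139
```

```bash
python3 g.py 0.5534 0.2411 0.3135 34
```

```text
t 15.43 pos [0.553  0.2416 0.313 ] phi 32.49 tilt [0.03 0.01] F [ 4.6  1.5 -0.4] Mz [ 0.25 -0.86  0.46] open 0.0139
turn share [ 0.0002 -0.001  -0.0526] slide now [ 0.0001  0.0016 -0.0014] slide after turn [ 0.      0.0016 -0.0014] mm 0.8357247160278009
```

Emit:
arm_command(motion=[{"slide": [0,0,0],"turn": [0,0,0]},{"slide": [0,0,0],"turn": [0,0,0]},{"slide": [0,0,0],"turn": [0,0,0]},{"slide": [0,0,0],"turn": [0,0,0]},{"slide": [0,0,0],"turn": [0,0,0.0]}])

```text
t: 15.85
tool_pos: [0.553, 0.2416, 0.3131]
orientation: [-3.016, -0.879, -0.001]
force: [4.9, 1.5, -2.2]
opening: 0.0138
```

```bash
python3 g.py 0.5534 0.2411 0.3135 34
```

```text
t 15.85 pos [0.553  0.2416 0.3131] phi 32.49 tilt [0.03 0.01] F [ 4.9  1.5 -2.2] Mz [ 0.3  -1.03  0.5 ] open 0.0138
turn share [ 0.0003 -0.001  -0.0528] slide now [ 0.0002  0.0015 -0.001 ] slide after turn [ 0.0002  0.0015 -0.001 ] mm 0.7285582611664385
```

Emit:
arm_command(motion=[{"slide": [0,0,0.004],"turn": [0,0,0]},{"slide": [0,0,0.004],"turn": [0,0,0]},{"slide": [0,0,0],"turn": [0,0,0]},{"slide": [0,0,0],"turn": [0,0,0]},{"slide": [0,0,0],"turn": [0,0,0.0]}])

```text
t: 16.27
tool_pos: [0.5531, 0.2416, 0.3119]
orientation: [3.016, 0.879, 0.002]
force: [-1.1, -1.1, 10.8]
opening: 0.0135
```

```bash
python3 g.py 0.5534 0.2411 0.3135 34
```

```text
t 16.27 pos [0.5531 0.2416 0.3119] phi 32.49 tilt [0.08 0.01] F [-1.1 -1.1 10.8] Mz [-0.23  0.25  0.52] open 0.0135
turn share [ 0.0011 -0.0026 -0.0526] slide now [ 0.0001  0.0015 -0.0039] slide after turn [ 0.      0.0015 -0.0039] mm 1.6714804246837498
```

Emit:
arm_command(motion=[{"slide": [0,0,0],"turn": [0,0,0]},{"slide": [0,0,0],"turn": [0,0,0]},{"slide": [0,0,0],"turn": [0,0,0]},{"slide": [0,0,0],"turn": [0,0,0]},{"slide": [0,0,0],"turn": [0,0,0.0]}])

```text
t: 16.68
tool_pos: [0.5531, 0.2416, 0.3119]
orientation: [3.016, 0.879, 0.002]
force: [-1.9, -1.4, 10.8]
opening: 0.014
```

```bash
python3 g.py 0.5534 0.2411 0.3135 34
```

```text
t 16.68 pos [0.5531 0.2416 0.3119] phi 32.49 tilt [0.08 0.02] F [-1.9 -1.4 10.8] Mz [-0.18  0.24  0.49] open 0.0140
turn share [ 0.0011 -0.0026 -0.0527] slide now [ 0.0001  0.0014 -0.0039] slide after turn [ 0.      0.0014 -0.0039] mm 1.6687894583268839
```

Emit:
arm_command(motion=[{"slide": [0,0,0],"turn": [0,0,-0.03]},{"slide": [0,0,0],"turn": [0,0,-0.02]},{"slide": [0,0,0],"turn": [0,0,0]},{"slide": [0,0,0],"turn": [0,0,0]},{"slide": [0,0,0],"turn": [0,0,0.0]}])

```text
t: 17.1
tool_pos: [0.5531, 0.2416, 0.3117]
orientation: [-3.005, -0.916, -0.002]
force: [-1.1, -0.1, 9.9]
opening: 0.0141
```

```bash
python3 g.py 0.5534 0.2411 0.3135 34
```

```text
t 17.10 pos [0.5531 0.2416 0.3117] phi 33.89 tilt [0.07 0.02] F [-1.1 -0.1  9.9] Mz [-0.16  0.11  0.08] open 0.0141
turn share [ 0.0007 -0.0025 -0.0039] slide now [ 0.      0.0014 -0.0045] slide after turn [ 0.      0.0014 -0.0045] mm 1.8960173991671738
```

Emit:
arm_command(motion=[{"slide": [0,0,0],"turn": [0,0,0.03]},{"slide": [0,0,0],"turn": [0,0,0.01]},{"slide": [0,0,0],"turn": [0,0,0]},{"slide": [0,0,0],"turn": [0,0,0]},{"slide": [0,0,0],"turn": [0,0,0.0]}])

```text
t: 17.52
tool_pos: [0.5531, 0.2416, 0.3117]
orientation: [3.014, 0.886, 0.002]
force: [0.1, -0.4, 9.4]
opening: 0.0135
```

```bash
python3 g.py 0.5534 0.2411 0.3135 34
```

```text
t 17.52 pos [0.5531 0.2416 0.3117] phi 32.77 tilt [0.07 0.02] F [ 0.1 -0.4  9.4] Mz [-0.18  0.12  0.45] open 0.0135
turn share [ 0.001  -0.0024 -0.0428] slide now [ 0.0001  0.0015 -0.0044] slide after turn [ 0.0001  0.0015 -0.0044] mm 1.8461053837421924
```

Emit:
arm_command(motion=[{"slide": [0,0,0],"turn": [0,0,0]},{"slide": [0,0,0],"turn": [0,0,0]},{"slide": [0,0,0],"turn": [0,0,0]},{"slide": [0,0,0],"turn": [0,0,0]},{"slide": [0,0,0],"turn": [0,0,0.0]}], grip_force=5)

```text
t: 17.93
tool_pos: [0.553, 0.2416, 0.3114]
orientation: [-3.014, -0.886, -0.002]
force: [0.6, 0.4, 7.7]
opening: 0.0141
```

```bash
python3 g.py 0.5534 0.2411 0.3135 34
```

```text
t 17.93 pos [0.553  0.2416 0.3114] phi 32.75 tilt [0.06 0.03] F [0.6 0.4 7.7] Mz [-0.03 -0.03  0.06] open 0.0141
turn share [ 0.0004 -0.0023 -0.0438] slide now [ 0.0001  0.0015 -0.0053] slide after turn [ 0.0001  0.0015 -0.0053] mm 2.182090944815646
```

Emit:
arm_command(motion=[{"slide": [0,0,-0.003],"turn": [0,0,0]},{"slide": [0,0,-0.002],"turn": [0,0,0]},{"slide": [0,0,-0.002],"turn": [0,0,0]},{"slide": [0,0,0],"turn": [0,0,0]},{"slide": [0,0,0],"turn": [0,0,0.0]}])

```text
t: 18.35
tool_pos: [0.5529, 0.2415, 0.3126]
orientation: [-3.014, -0.886, -0.0]
force: [4.2, 1.5, -0.5]
opening: 0.0141
```

```bash
python3 g.py 0.5534 0.2411 0.3135 34
```

```text
t 18.35 pos [0.5529 0.2415 0.3126] phi 32.76 tilt [0.01 0.01] F [ 4.2  1.5 -0.5] Mz [ 0.33 -0.89  0.06] open 0.0141
turn share [ 0.     -0.0004 -0.0433] slide now [ 0.0004  0.0015 -0.0024] slide after turn [ 0.0003  0.0015 -0.0024] mm 1.138448490033132
```

```bash
python3 - <<'E'
from plant import robot
from fit import *
d={}
for n in('scene','side'): d[n]=robot.read_camera(n)
pickle.dump(d,open('c6.pkl','wb'))
a=cv2.resize(d['scene']['pixels'][235:295,420:480],(480,480),interpolation=cv2.INTER_CUBIC);b=cv2.resize(d['side']['pixels'][290:350,235:275],(320,480),interpolation=cv2.INTER_CUBIC)
cv2.imwrite('pics/h6.png',np.clip(np.hstack([a,b])*1.8,0,255).astype('uint8'))
E
```

```text
(no output)
```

View pics/h6.png

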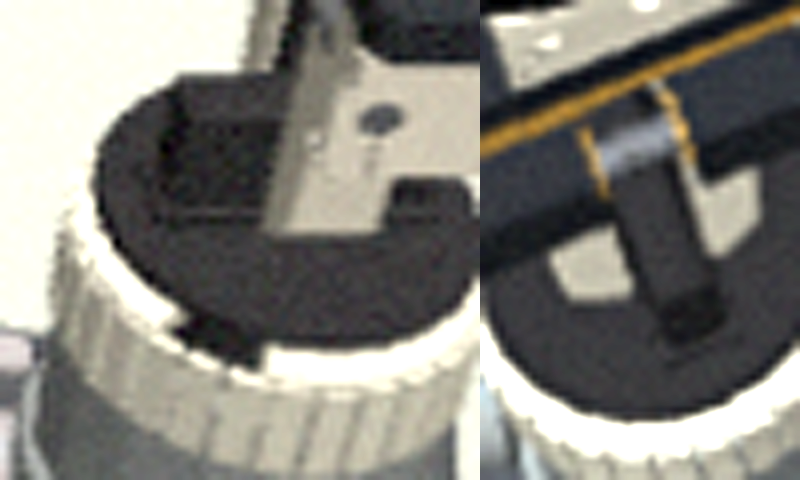

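```bash
python3 - <<'E'
from fit import *
d=pickle.load(open('c6.pkl','rb'));out=[]
for n,x,y,w_,m in(('scene',422,240,58,(.5531,.2409)),('side',228,290,58,(.5536,.2405))):
    c=d[n];f=7;im=cv2.resize(c['pixels'][y:y+58,x:x+w_],None,fx=f,fy=f,interpolation=cv2.INTER_CUBIC);im=np.clip(im*1.7,0,255).astype('uint8')
    for r,z,col in((.0385,.115-.009+.017,(0,0,255)),(.0385,.115-.0065+.017,(0,255,0)),(.045,.115,(255,255,0))):
        w=(proj(c,ring(m,r,z))-[x-.5,y-.5])*f
        cv2.polylines(im,[w.astype(np.int32)],1,col,1)
    out.append(im)
cv2.imwrite('pics/h6b.png',np.hstack(out)[:,:800])
E
```

```text
(no output)
```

View pics/h6b.png

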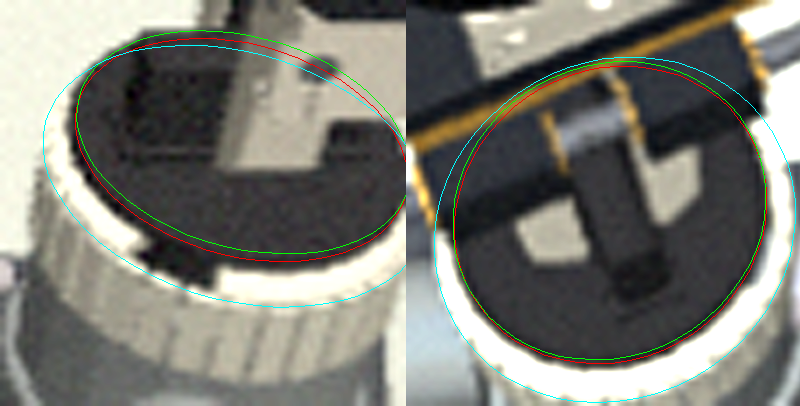

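Emit:
arm_command(motion=[{"slide": [0,0,0],"turn": [0,0,0]},{"slide": [0,0,0.003],"turn": [0,0,0]},{"slide": [0,0,0.003],"turn": [0,0,0.02]},{"slide": [0,0,0],"turn": [0,0,0.02]},{"slide": [0,0,0],"turn": [0,0,0.0]}], grip_force=25)

```text
t: 18.87
tool_pos: [0.553, 0.2417, 0.3115]
orientation: [-3.023, -0.856, -0.001]
force: [1.7, 1.1, 7.8]
opening: 0.014
```

```bash
python3 g.py 0.5534 0.2411 0.3135 34
```

```text
t 18.87 pos [0.553  0.2417 0.3115] phi 31.61 tilt [0.05 0.02] F [1.7 1.1 7.8] Mz [-0.01 -0.16  0.43] open 0.0140
turn share [ 0.0004 -0.0017 -0.0834] slide now [ 0.0001  0.0017 -0.005 ] slide after turn [ 0.0001  0.0017 -0.005 ] mm 2.1276698626026103
```

Emit:
arm_command(motion=[{"slide": [0,0,0],"turn": [0,0,0]},{"slide": [0,0,0],"turn": [0,0,0]},{"slide": [0,0,0],"turn": [0,0,0]},{"slide": [0,0,0],"turn": [0,0,0]},{"slide": [0,0,0],"turn": [0,0,0.0]}], gripper=45)

```text
t: 19.28
tool_pos: [0.5527, 0.2415, 0.3111]
orientation: [3.023, 0.856, -0.001]
force: [-0.7, 0.2, 7.6]
opening: 0.0403
```

```bash
python3 g.py 0.5534 0.2407 0.35 31.5;python3 - <<'E'
from plant import robot
from fit import *
d={}
for n in('scene','side'): d[n]=robot.read_camera(n)
pickle.dump(d,open('c7.pkl','wb'))
p=pickle.load(open('c6.pkl','rb'))
o=[]
for n,x,y in(('scene',422,235),('side',228,290)):
    o.append(np.hstack([np.clip(cv2.resize(e[n]['pixels'][y:y+50,x:x+60],None,fx=6,fy=6,interpolation=cv2.INTER_CUBIC)*2.2,0,255).astype('uint8') for e in(p,d)]))
cv2.imwrite('pics/h7.png',np.vstack(o))
E
```

```text
t 19.28 pos [0.5527 0.2415 0.3111] phi 31.62 tilt [-0.02 -0.01] F [-0.7  0.2  7.6] Mz [-0.05  0.1   0.03] open 0.0403
turn share [-0.0001  0.0008  0.0042] slide now [ 0.0004  0.0026 -0.0973] slide after turn [ 0.0005  0.0026 -0.0973] mm 38.921478180145215
```

View pics/h7.png

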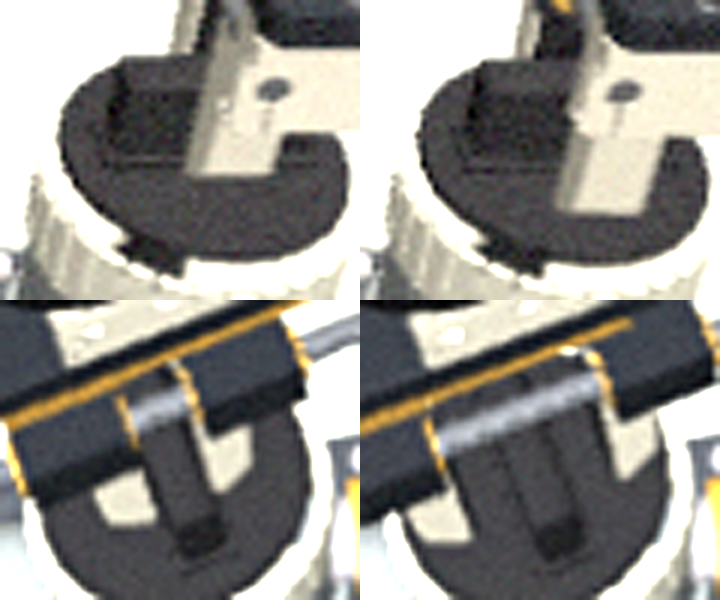

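With the fingers open the force is still 7.6 N, so the fingertips are resting on the flange. That puts the flange top at about 125 mm and the plug at about -7 mm, close to its lock height. Lifting off.

Emit:
arm_command(motion=[{"slide": [0,0,-0.003],"turn": [0,0,0]},{"slide": [0,0,-0.004],"turn": [0,0,0]},{"slide": [0,0,-0.005],"turn": [0,0,0]},{"slide": [0,0,-0.005],"turn": [0,0,0]},{"slide": [0,0,0],"turn": [0,0,0.0]}])

```text
t: 19.8
tool_pos: [0.5527, 0.2415, 0.3171]
orientation: [3.023, 0.856, -0.001]
force: [0.0, -0.6, 0.7]
opening: 0.0417
```

```bash
python3 g.py 0.5534 0.2407 0.42 31.5;python3 - <<'E'
from plant import robot
from fit import *
d={}
for n in('scene','side'): d[n]=robot.read_camera(n)
pickle.dump(d,open('c8.pkl','wb'))
p=pickle.load(open('c7.pkl','rb'))
o=[]
for n,x,y in(('scene',422,235),('side',228,290)):
    o.append(np.hstack([np.clip(cv2.resize(e[n]['pixels'][y:y+50,x:x+60],None,fx=6,fy=6,interpolation=cv2.INTER_CUBIC)*2.2,0,255).astype('uint8') for e in(p,d)]))
cv2.imwrite('pics/h8.png',np.vstack(o))
E
```

```text
t 19.80 pos [0.5527 0.2415 0.3171] phi 31.62 tilt [-0.04 -0.01] F [ 0.  -0.6  0.7] Mz [-0.04  0.04 -0.01] open 0.0417
turn share [-0.0004  0.0015  0.0043] slide now [ 0.0003  0.0025 -0.2573] slide after turn [ 0.0005  0.0026 -0.2572] mm 102.90512585741352
```

View pics/h8.png

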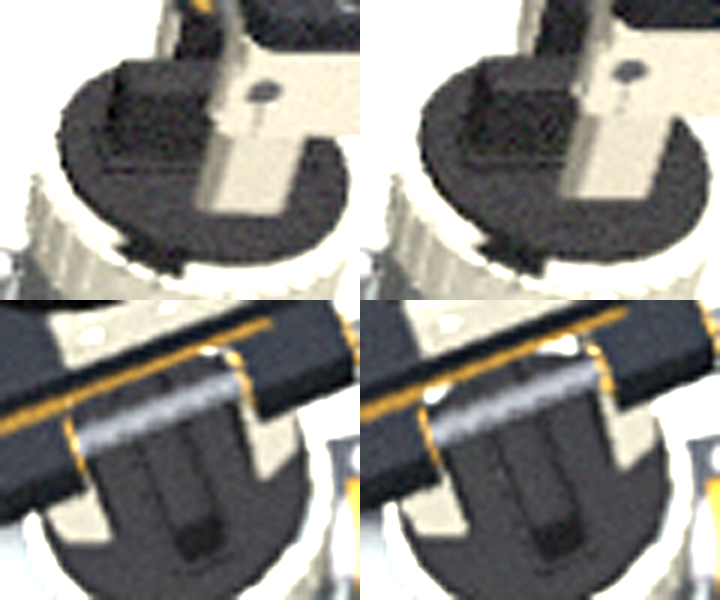

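Emit:
arm_command(motion=[{"slide": [0,0,-0.02],"turn": [0,0,0]},{"slide": [0,0,-0.05],"turn": [0,0,0]},{"slide": [0,0,-0.08],"turn": [0,0,0]},{"slide": [0,0,-0.1],"turn": [0,0,0]},{"slide": [0,0,-0.1],"turn": [0,0,0.0]}], gripper=100)

```text
t: 20.32
tool_pos: [0.5523, 0.2414, 0.4582]
orientation: [3.023, 0.856, -0.003]
force: [0.6, 0.1, -0.2]
opening: 0.0707
```

Emit:
arm_command(motion=[{"slide": [0,-0.1,0],"turn": [0,0,0]},{"slide": [0,-0.1,0],"turn": [0,0,0]},{"slide": [0,-0.1,0],"turn": [0,0,0]},{"slide": [0,0,0],"turn": [0,0,0]},{"slide": [0,0,0],"turn": [0,0,0.0]}])

```text
t: 20.73
tool_pos: [0.4886, 0.3454, 0.4577]
orientation: [-3.021, -0.862, -0.0]
force: [-1.1, -0.0, -0.8]
opening: 0.0926
```

```bash
python3 g.py 0.5534 0.2407 0.42 31.5;python3 - <<'E'
from plant import robot
from fit import *
print(robot.nose_length)
d={}
for n in('scene','side','wrist'): d[n]=robot.read_camera(n)
pickle.dump(d,open('c9.pkl','wb'))
o=[]
for n,x,y in(('scene',418,230),('side',225,285)):
    o.append(np.clip(cv2.resize(d[n]['pixels'][y:y+70,x:x+65],None,fx=6,fy=6,interpolation=cv2.INTER_CUBIC)*1.9,0,255).astype('uint8'))
cv2.imwrite('pics/h9.png',np.hstack(o));cv2.imwrite('pics/w9.png',d['wrist']['pixels']);cv2.imwrite('pics/s9.png',d['scene']['pixels'])
E
```

```text
t 20.73 pos [0.4886 0.3454 0.4577] phi 31.85 tilt [0.01 0.01] F [-1.1 -0.  -0.8] Mz [-0.02  0.01  0.  ] open 0.0926
turn share [-0.0001 -0.0006  0.0121] slide now [-0.0005  0.3079  0.0942] slide after turn [0.0013 0.3079 0.0942] mm 128.79197250424193
0.1861
```

View pics/h9.png

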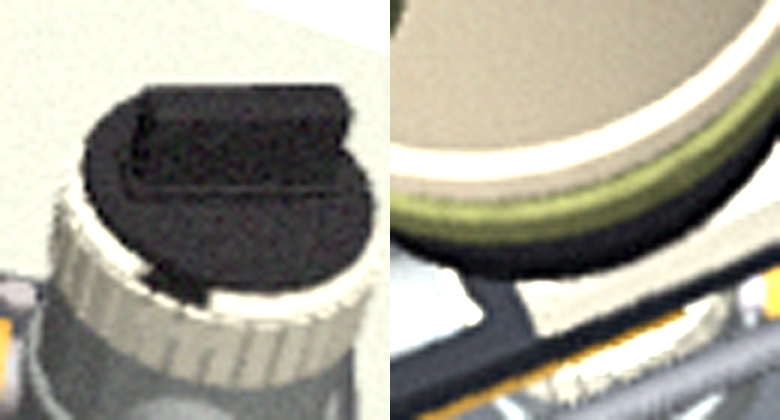

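View pics/s9.png

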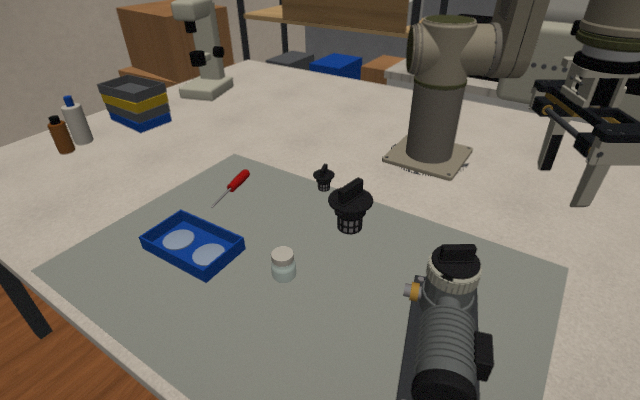

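View pics/w9.png

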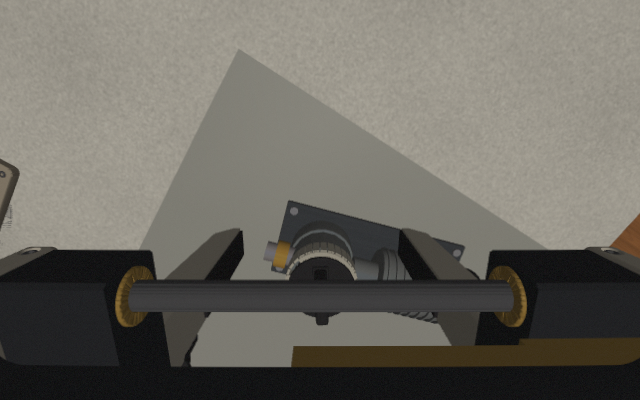

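Emit:
arm_command(motion=[{"slide": [-0.067,0.074,0],"turn": [0,0,0]},{"slide": [-0.067,0.074,0],"turn": [0,0,0]},{"slide": [-0.067,0.074,0],"turn": [0,0,0]},{"slide": [-0.067,0.074,0],"turn": [0,0,0]},{"slide": [-0.067,0.074,0],"turn": [0,0,0.0]}])

```text
t: 21.3
tool_pos: [0.4531, 0.1446, 0.457]
orientation: [3.023, 0.853, -0.0]
force: [-0.0, -1.1, 0.7]
opening: 0.0927
```

Emit:
arm_command(motion=[{"slide": [-0.067,0.074,0],"turn": [0,0,0]},{"slide": [-0.067,0.074,0],"turn": [0,0,0]},{"slide": [-0.067,0.074,0],"turn": [0,0,0]},{"slide": [0,0,0],"turn": [0,0,0]},{"slide": [0,0,0],"turn": [0,0,0.0]}])

```text
t: 21.72
tool_pos: [0.4314, 0.0265, 0.4575]
orientation: [3.025, 0.845, 0.001]
force: [-0.0, 1.2, 0.8]
opening: 0.0928
```

```bash
python3 - <<'E'
from plant import robot
from fit import *
d={}
for n in('scene','side'): d[n]=robot.read_camera(n)
pickle.dump(d,open('c10.pkl','wb'))
E
cat > m10.py <<'E'
from fit import *
d=pickle.load(open('c10.pkl','rb'))
for k,h in enumerate((-.009,-.0065)):
  o=[]
  for n,x,y,m in(('scene',420,240,(.5531,.2409)),('side',228,285,(.5536,.2405))):
    c=d[n];f=7;im=np.clip(cv2.resize(c['pixels'][y:y+57,x:x+57],None,fx=f,fy=f,interpolation=cv2.INTER_CUBIC)*1.9,0,255).astype('uint8')
    R=Rz(-1.0);t=np.array([m[0],m[1],.115+h])
    w=(proj(c,parts[4]@R.T+t)-[x-.5,y-.5])*f
    for i in range(8):
        for j in range(i):
            if bin(i^j).count('1')==1: cv2.line(im,tuple(map(int,w[i])),tuple(map(int,w[j])),(0,255,0),1)
    w=(proj(c,ring((0,0),.0395,.017)@R.T+t)-[x-.5,y-.5])*f;cv2.polylines(im,[w.astype(np.int32)],1,(0,0,255),1)
    w=(proj(c,ring((0,0),.0395,.011)@R.T+t)-[x-.5,y-.5])*f;cv2.polylines(im,[w.astype(np.int32)],1,(255,0,255),1)
    o.append(im)
  cv2.imwrite(f'pics/h10{k}.png',np.hstack(o))
E
python3 m10.py; python3 g.py .5 0 .4 30
```

```text
t 21.82 pos [0.4317 0.029  0.4573] phi 31.50 tilt [0.02 0.02] F [-0.2  0.8 -1.5] Mz [ 0.01 -0.05 -0.01] open 0.0928
turn share [-0.0002 -0.001   0.0523] slide now [0.1077 0.1512 0.1433] slide after turn [0.1117 0.1483 0.1432] mm 93.78401818527328
```

View pics/h100.png

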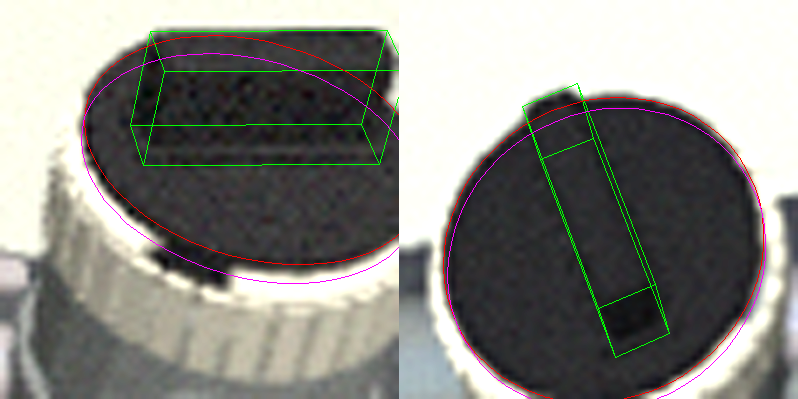

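View pics/h101.png

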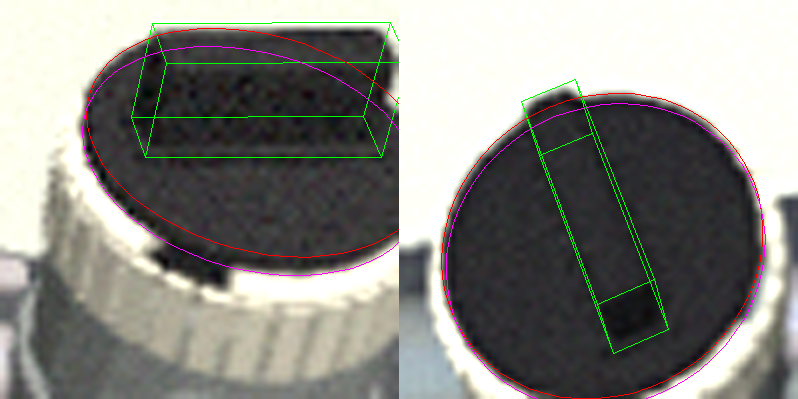

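```bash
python3 - <<'E'
from fit import *
h=cv2.imread('pics/h5.png')[:, :400];h=cv2.resize(h,(80,80),interpolation=cv2.INTER_AREA)/1.4
S={'-4':h.max(2)}
for k in(6,7,8,9,10):
    S[f'c{k}']=pickle.load(open(f'c{k}.pkl','rb'))['scene']['pixels'][220:300,410:490].max(2).astype(float)
def edge(col,a,b,th=85):
    for r in range(a,b):
        if col[r]<th<=col[r+1]: return r+(th-col[r])/(col[r+1]-col[r])
    return np.nan
for k,g in S.items():
    low=[edge(g[:,c],50,70) for c in range(46,60,2)]
    lft=[edge(g[r,::-1],50,79) for r in range(34,46,2)]
    print(k,'low',np.round(low,2),np.nanmean(low).round(2),'left',np.round(79-np.array(lft),1))
c=pickle.load(open('c10.pkl','rb'))['scene']
for hh in(-.004,-.0065,-.009,-.011):print(hh,(proj(c,ring((.5531,.2409),.0395,.115+hh+.011))-[410,220])[:,1].max().round(2))
E
```

```text
-4 low [57.36 57.8  57.95 57.99 57.93 57.74 57.31] 57.73 left [21.8 21.7 21.6 21.9 22.7 23.5]
c6 low [58.11 58.18 58.4  58.39 58.25 58.04 57.81] 58.17 left [21.7 21.4 20.9 21.5 22.  23. ]
c7 low [58.52 58.84 59.03 59.02 58.8  58.68 58.21] 58.73 left [21.8 21.4 21.  21.3 21.5 22.5]
c8 low [58.22 58.39 58.39 58.67 58.49 58.16 57.8 ] 58.3 left [21.7 21.4 21.  21.5 21.9 23. ]
c9 low [58.25 58.49 58.48 58.74 58.58 58.24 57.96] 58.39 left [21.7 21.3 20.9 21.5 21.8 22.8]
c10 low [58.26 58.49 58.47 58.83 58.58 58.23 57.93] 58.4 left [21.7 21.3 20.9 21.5 21.9 22.8]
-0.004 57.78
-0.0065 58.88
-0.009 59.98
-0.011 60.85
```

The seating checks agree:
- **Height:** the flange edge in the scene view is at row 58.4. The prediction is 58.9 for -6.5 mm and 60.0 for -9 mm.
- **Fingertip contact:** this put the plug at about -7 mm under 7.6 N, where the spring alone gives about 7.5 N.
- **Bystanders:** tray, jar and screwdriver sit at their original pixels.

Handing in.

```bash
python3 - <<'E'
from h import *
a=pickle.load(open('c0.pkl','rb'))['scene']['pixels'].astype(int);b=pickle.load(open('c10.pkl','rb'))['scene']['pixels'].astype(int)
for n,(x0,y0,x1,y1) in dict(tray=(135,205,250,285),jar=(265,240,305,290),driver=(205,165,255,212)).items(): print(n,np.abs(a-b)[y0:y1,x0:x1].mean().round(2))
from plant import robot
print(robot.close_job())
E
```

```text
tray 2.73
jar 2.36
driver 2.53
the job is handed in; nothing more can be done
None
```

The middle-sized strainer plug is in the pot and, by all but one of my checks, locked. I handed the job in at about 22 s with the gripper open and well clear.

**What I did:** I pinched the plug by its wing and lowered it upright. The lugs dropped straight into the slots because I had measured the slot angle in the images, so no searching turn was needed. I pushed it to about -10 mm at about 9 N and turned it clockwise about 53–55° to a firm stop at 0.47 Nm, roughly 7–8 N per lug. Then I let it spring up and released it. The highest vertical push was about 11 N.

**Last checks:**
- **Height from touch:** the fingertips met the flange with the plug at about -7 mm, carrying 7.6 N. That matches the spring force near the lock height of -6.5 mm.
- **Height from the image:** the scene view puts the flange at about -5.4 mm. That is within its error of -6.5 mm, and clearly not -9 mm (unlocked) or -2 mm (popped up).
- **Bystanders:** the tray, jar and screwdriver are unchanged in the images, with only noise-level differences.

**What disagreed:**
- **First spring-up:** on a tight grip it stalled, with about 5 N sideways and the upward force gone. I pushed down again, re-seated the plug against the stop and softened the grip to 5 N. I take it that this is when it rose into its pockets, though I did not see it happen.
- **Plug position:** before insertion the two outer cameras disagreed by up to 4 mm on where the plug sat in the grip. A check at the mouth showed it centred to about 1 mm.

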